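# Lay two sample vials in the V cradle against its end stop

### The job

Bring the two glass vials that lean in the sloped stand to the level cradle and lay one in each groove, across both notched rails, so that it is cradled and cannot roll, with its foot (not the cap) touching the upright end-stop plate. Handle the glass gently: lower each vial right into its groove before letting go, feel for the stop with a light push without shifting it, and leave the other things on the table alone.

Things in the scene. Friction and masses are not known exactly. Their poses are not given: they have to be found in the camera images.
- vial_a_center (a point): glass sample vial with screw cap, a plain cylinder of diameter 23.6 and length 68 (about 30 g, mass varies). At the start it leans in the sloped stand, foot low on the right, cap high on the left. The point is its centre (on the axis, half-way along); its z axis runs along the vial from the foot to the cap
- vial_a_foot (a point): centre of the foot (closed lower end face) of that 68 mm vial, 34 from its centre; z axis as above
- vial_b_center (a point): glass sample vial with screw cap, a plain cylinder of diameter 23.6 and length 70 (about 30 g, mass varies). At the start it leans in the sloped stand, foot low on the right, cap high on the left. The point is its centre (on the axis, half-way along); its z axis runs along the vial from the foot to the cap
- vial_b_foot (a point): centre of the foot of that 70 mm vial, 35 from its centre; z axis as above
- stand: fixed grey sloped stand, 134 (y) x 95 x 85 high; origin: centre of its underside. Its board rises along its +x (to the left as the robot sees it) at 40 degrees; the vials lie along it in V notches of two cross rails, 64 apart, feet on a ledge. Between the rails (46 clear, at the vial's middle) the board is 29 below the vial's axis: room for fingers coming square to the axis, tilted 40 degrees
- cradle: fixed level cradle, base 112 (x) x 136 (y), 8 thick; origin on the table under the middle of the rails; x along the grooves, to the left as the robot sees it, z up. Two cross rails (6 thick, at x = -26 and +26, 46 clear between) each have two 90 degree V notches, 17 deep, at y = +32 (near the robot) and -32 (far); rail tops at z = 47. A vial lies along x across both rails; the space between the rails is open down to the base
- groove_near (a point): axis of a vial lying fully in the near pair of notches, mid-way between the rails, 46.7 above the table; axes as the cradle (x along the groove). Rail tops are at this height
- groove_far (a point): the same for the far pair of notches
- stop_face (a point): middle of the face of the upright steel stop plate that crosses both grooves at the cradle's right end, 46.7 above the table. Plate 126 wide, z = 11 to 57; its face looks along the cradle's +x (the point's x). Set by hand 31.5 to 37.5 from the middle of the grooves; only friction (12 N) holds it. The foot of a vial that touches it has the same x as this point
- ballpoint: bystander: black ball pen, 129 x 10 x 11, lying between the cradle and the stand. Leave it alone
- paintbrush: bystander: flat wooden brush, 187 x 18 x 8, lying in front of the cradle. Leave it alone
- dish: bystander: petri dish, diameter 72, 14 high, behind. Leave it alone
- clock: bystander: kitchen timer lying flat, 64 x 64 x 21, behind on the left. Leave it alone
- small_dish: bystander: small petri dish, diameter 64, 14 high, right of the work. Leave it alone
- slide_carton: bystander: cardboard pack of slides, 78 x 30 x 28, behind. Leave it alone
- dropper: bystander: dropper bottle, diameter 41, 119 high, left of the fixed microscope, which stands about 350 high behind and right of the cradle: keep the arm clear of it. Leave it alone
Things that resemble listed ones, but are neither listed nor needed, are in the scene too. What is shaped like the part that bears vial_b_center but orange is not meant.

How it is judged (in metres and radians):
At the end, for the whole second after the job is handed in: Each of the two grooves holds one vial (either way round of the two), lying level along the groove within 0.06 rad, its axis within 3 mm of the seated axis sideways and in height, its foot against the stop plate (gap at most 2 mm); both vials released and at rest (((x of vial_a_foot in the frame of stop_face between -0.003 and 0.002 m and y of vial_a_center in the frame of groove_near between -0.003 and 0.003 m and z of vial_a_center in the frame of groove_near between -0.003 and 0.003 m and angle between the z axis of each of vial_a_foot, vial_b_foot and the x axis of stop_face, either way round below 0.06 rad and x of vial_b_foot in the frame of stop_face between -0.003 and 0.002 m and y of vial_b_center in the frame of groove_far between -0.003 and 0.003 m and z of vial_b_center in the frame of groove_far between -0.003 and 0.003 m) or (x of vial_a_foot in the frame of stop_face between -0.003 and 0.002 m and y of vial_a_center in the frame of groove_far between -0.003 and 0.003 m and z of vial_a_center in the frame of groove_far between -0.003 and 0.003 m and angle between the z axis of each of vial_a_foot, vial_b_foot and the x axis of stop_face, either way round below 0.06 rad and x of vial_b_foot in the frame of stop_face between -0.003 and 0.002 m and y of vial_b_center in the frame of groove_near between -0.003 and 0.003 m and z of vial_b_center in the frame of groove_near between -0.003 and 0.003 m)) and linear speed of each of vial_a, vial_b below 0.01 m/s and contact force between the fingers and vial_a below 0.02 N and contact force between the fingers and vial_b below 0.02 N); the robot touches nothing.
It fails at once if a bystander is moved by more than 20 mm (distance of any of ballpoint, paintbrush, dish, clock, small_dish, slide_carton, dropper from where it was at the start of the episode above 0.02 m).
It fails at once if the end stop is shifted by more than 2.5 mm (distance of stop_face from where it was at the start of the episode above 0.0025 m).
It fails at once if a vial is let go over the cradle more than 8 mm above its groove ((horizontal distance between vial_a_center and cradle below 0.07 m and z of vial_a_center in the frame of groove_near above 0.008 m and contact force between the fingers and vial_a below 0.02 N) or (horizontal distance between vial_b_center and cradle below 0.07 m and z of vial_b_center in the frame of groove_near above 0.008 m and contact force between the fingers and vial_b below 0.02 N)).
It fails at once if a vial is pressed on the cradle with more than 60 N (contact force between any of vial_a, vial_b and cradle above 60 N).
It also fails if it takes over 53 s, if anything falls off the work surface, if the arm or the gripper's body presses on something with over 40 N, if the wrist force passes 120 N, or if a joint passes its speed limit or range.

### The arm

A 6-joint arm with a two-finger parallel gripper is mounted at the origin on a cart in front of the work surface, level with it; the furniture and walls round the work are solid. World frame = base frame: x ahead of the robot, y to its left, z up, the work surface at z = 0. Lengths are in mm, angles in rad, forces in N, time in s.
With the tool pointing down it reaches from about 275 to 750 mm from the base axis. Payload 10.2 kg.
Tool frame: the origin (TCP) lies between the finger pads; the fingertips stand 11 mm ahead of it and the grasp point (between the pads) lies 8 mm behind it (ctrl.tip_extent is the distance from the TCP to the fingertips, in mm); z points along the fingers, y is the direction in which the jaws open and shut (so a half turn about z gives the same grasp; the last joint's range is limited). The gripper opens to 85 mm and grips with 20 to 120 N. Pads are 22 mm wide; open, the fingers measure 114 mm over their backs; the gripper's body (76 mm by 85 mm) begins 54 mm behind the grasp point. The pads swing forward as they close: fully open they stand 13 mm farther back than shut.
Start: joints at [-1.505, 0.313, 1.498, -0, 1.331, -0.223], TCP at [149.508, -503.268, 242.294] pointing down, gripper open.
Joint ranges: [-2.94, 2.94], [-0.97, 2.17], [0.19, 2.56], [-1.23, 4.37], [0.02, 3.11], [-2.88, 2.88]. Speed limits (rad/s): [2.39, 2.39, 3.01, 3.14, 3.14, 3.14].

### API

Orientations are given as a unit quaternion [w, x, y, z].
In Python, from rig import ctrl gives the robot as it stands.
- The arm moves only by the tool apply_moves, never from a script. Its argument "commands" is a list of rows, each a list of 5 numbers: the finger opening in cm, from 0 to 8.54, then the shift along the tool's x, y, z in cm, then the turn about the tool's z in rad. In form: [[jaw, dx, dy, dz, roll], ...]. A call has 1 to 12 rows; each row shifts and turns the commanded pose from where the row before left it, along the tool's axes as they then stand; what a row does not reach is not made up. A row lasts 1/12 s, in which the tool goes at most 41.7 mm and 7.16 degrees, less where a joint would pass 70% of its speed; a pose out of reach is approached as far as the arm can. A call with a gripper value outside its range is refused whole. The fingers move at their own pace and stop on an object; "squeeze" is the grip in N (left out, the last holds). Time passes only in rows, so rows that do not move let the fingers close. It gives the time, the measured TCP pose, the force and the opening at its end, in the units of the state.
- ctrl.sense(): the state, without advancing time (a new reading comes with each control period).
- ctrl.capture(name): name is "side" or "top" or "wrist"; returns the picture (400x640x3 uint8, red, green, blue); there is no depth.
- ctrl.camera_info(name): a dict with "fov_y" (degrees; the focal length in pixels is half the picture's height over the tangent of half this angle, whatever the lens; pixels are square), "cx", "cy" (the principal point, pixels), "dist_coeffs" ([k1, k2, p1, p2, k3] as OpenCV has them; the pictures are not rectified), "camera_from_world" (4x4, takes a point from world to camera coordinates). Camera axes: x right, y down, z forward; pixel columns grow to the right and rows downward; lengths in mm; the calibration is good to about 2 mm. A picture is of the moment at which its call begins: read the wrist's pose just before it. camera_info takes no time and is no camera call; for the wrist camera it gives the pose at the moment of the call.
- ctrl.finish_job(): hands the job in, once; it reports no verdict.
The state is a dict: "time_s": time; "joints": joint angles; "dq": joint speeds; "tau": joint torques, N m; "eef_pos": TCP position; "ee_rot": TCP orientation; "force": force on the tool from outside, world axes, zero at the start; "wrist_torque": the same for the moment, N m; "grip_width": opening from 0.0 (shut) to 1.0 (fully open).
Only numpy, scipy, OpenCV 4.12 (cv2) and the standard library are available. Lean on these libraries where they do the work, as an engineer would, in place of code of your own. Each camera call takes 0.05 s, during which the arm holds its last target.

## Working session

There is one attempt and no reset: what is moved stays moved. The work goes in short steps, Python scripts to look and compute and a tool call to move; the robot and the scene stay as the last step left them, time stands still between calls to the robot, and variables do not carry over. Pictures are saved under pics/ and viewed, and the job is handed in when it is done.

Besides the shell and the picture viewer there is one more tool, called after ">>>" in YAML: its name, and indented under it one key for each argument. apply_moves: Moves the arm, as the interface text tells. Its arguments: {"type":"object","properties":{"commands":{"type":"array"},"squeeze":{"type":"number"}},"required":["commands"]}

```bash
ls; mkdir -p pics
python3 - <<'E'
from rig import ctrl
import cv2,numpy as np
print(ctrl.sense())
for n in ["side","top","wrist"]:
    print(n,ctrl.camera_info(n))
    cv2.imwrite(f"pics/{n}0.png",ctrl.capture(n)[:,:,::-1])
E
```

```text
pics
{'time_s': 0.0, 'joints': array([-1.50541469e+00,  3.13483728e-01,  1.49847052e+00, -3.63177481e-06,
        1.33101261e+00, -2.23432100e-01]), 'dq': array([ 0.00075132,  0.00145275, -0.00022481,  0.00061026,  0.00095369,
       -0.00058729]), 'tau': array([-4.32174802e-04, -4.12270081e+01, -2.59745461e+01, -2.07594721e-04,
        4.13996866e-03, -1.84297625e-05]), 'eef_pos': array([ 149.48213018, -503.00104193,  241.7052282 ]), 'ee_rot': array([-6.85095562e-04,  9.89591139e-01,  1.43905891e-01,  5.24836600e-05]), 'force': array([-0.00076236,  0.07634294,  0.22007573]), 'wrist_torque': array([ 0.00373985, -0.00305998, -0.06919473]), 'grip_width': 1.0008647484902546}
side {'fov_y': 47.19844142105666, 'cx': 320.6474031491855, 'cy': 205.89187638309994, 'dist_coeffs': array([-0.08171361,  0.        ,  0.        ,  0.        ,  0.        ]), 'camera_from_world': array([[-7.62276543e-01,  6.47142064e-01,  1.19004484e-02,
         4.34637256e+02],
       [ 5.72077442e-01,  6.82229470e-01, -4.55291501e-01,
        -3.51188740e+02],
       [-3.02757118e-01, -3.40250053e-01, -8.90262898e
[... 484 characters left out ...]
2.24553609e-01, -3.82912870e-03, -9.74454214e-01,
         9.41993945e+02],
       [ 0.00000000e+00,  0.00000000e+00,  0.00000000e+00,
         1.00000000e+00]])}
wrist {'fov_y': 62.64724982185706, 'cx': 320.31097150072367, 'cy': 196.1953818735554, 'dist_coeffs': array([-0.03472115,  0.        ,  0.        ,  0.        ,  0.        ]), 'camera_from_world': array([[ 2.85223774e-01, -9.58458239e-01, -2.28097244e-03,
        -5.24969439e+02],
       [-9.19413031e-01, -2.74275278e-01,  2.81873641e-01,
        -3.61338071e+01],
       [-2.70789728e-01, -7.82999079e-02, -9.59448825e-01,
         3.79854827e+02],
       [ 0.00000000e+00,  0.00000000e+00,  0.00000000e+00,
         1.00000000e+00]])}
```

View pics/side0.png

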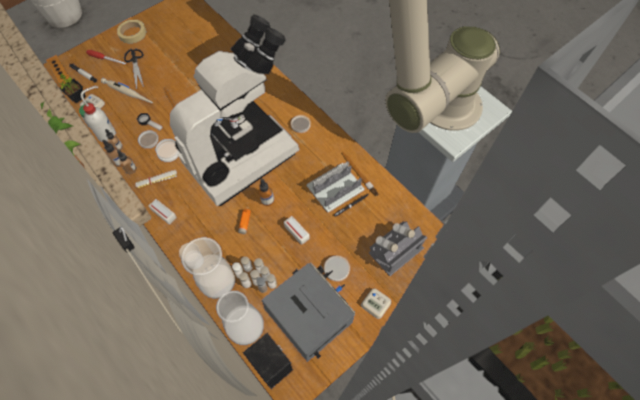

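View pics/top0.png

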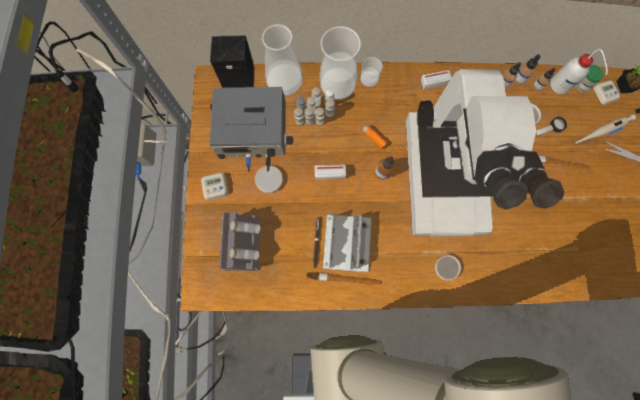

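View pics/wrist0.png

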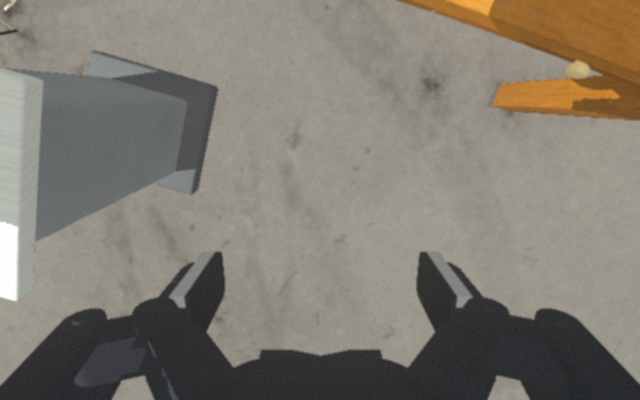

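```bash
cat > h.py <<'E'
from rig import ctrl
import cv2,numpy as np
def K(i):
    f=200/np.tan(np.radians(i['fov_y'])/2); return np.array([[f,0,i['cx']],[0,f,i['cy']],[0,0,1.]])
def ray(i,px):
    u=cv2.undistortPoints(np.array(px,float).reshape(-1,1,2),K(i),np.array(i['dist_coeffs'])).reshape(-1,2)
    T=np.array(i['camera_from_world']);R=T[:3,:3];c=-R.T@T[:3,3]
    d=np.c_[u,np.ones(len(u))]@R
    return c,d
def onz(i,px,z):
    c,d=ray(i,px); z=np.broadcast_to(z,len(d)); return c+d*((z-c[2])/d[:,2])[:,None]
def proj(i,P):
    T=np.array(i['camera_from_world'])
    r,_=cv2.Rodrigues(T[:3,:3])
    return cv2.projectPoints(np.array(P,float).reshape(-1,1,3),r,T[:3,3],K(i),np.array(i['dist_coeffs']))[0].reshape(-1,2)
def crop(img,x0,x1,y0,y1,s,name):
    cv2.imwrite(name,cv2.resize(img[y0:y1,x0:x1],None,fx=s,fy=s,interpolation=cv2.INTER_CUBIC)[:,:,::-1])
E
python3 - <<'E'
from h import *
print(ctrl.tip_extent)
img=cv2.imread('pics/top0.png')[:,:,::-1]
crop(img,200,400,160,300,4,'pics/topc.png')
i=ctrl.camera_info('top')
print(onz(i,[(240,241),(347,243),(318,243),(345,278),(268,179),(330,171),(448,267),(415,235),(385,168)],[60,40,0,0,0,0,0,30,0]).round())
w=ctrl.camera_info('wrist');T=w['camera_from_world'];c=-T[:3,:3].T@T[:3,3];print('cam',c)
E
```

```text
11.0
[[ 514.  258.   60.]
 [ 508.    2.   40.]
 [ 515.   72.    0.]
 [ 426.    7.    0.]
 [ 684.  201.    0.]
 [ 703.   39.    0.]
 [ 448. -253.    0.]
 [ 527. -167.   30.]
 [ 709. -106.    0.]]
cam [ 219.3736416  -483.34438269  373.51646451]
```

View pics/topc.png

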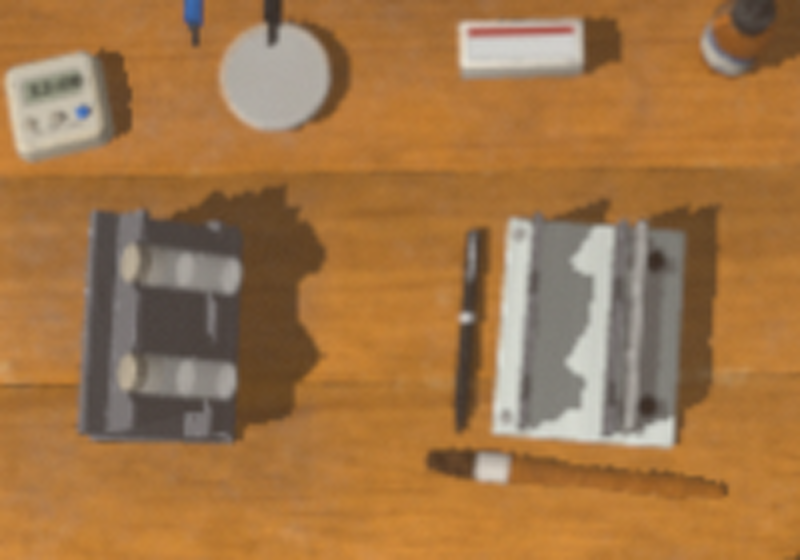

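>>> apply_moves:
  commands:
    - [8.5, 0, 0, 0, -0.1165]
    - [8.5, 0, 0, 0, -0.1165]
    - [8.5, 0, 0, 0, -0.1165]
    - [8.5, 0, 0, 0, -0.1165]
    - [8.5, 0, 0, 0, -0.1165]
    - [8.5, 0, 0, 0, -0.1165]
    - [8.5, 0, 0, 0, -0.1165]
    - [8.5, 0, 0, 0, -0.1165]
    - [8.5, 0, 0, 0, -0.1165]
    - [8.5, 0, 0, 0, -0.1165]
    - [8.5, 0, 0, 0, -0.1165]
    - [8.5, 0, 0, 0, 0]
  squeeze: 20

```text
time_s: 1.15
eef_pos: [149.5, -503.2, 242.1]
ee_rot: [-0.0, 0.706, 0.708, 0.0]
force: [0.5, 0.4, 0.0]
grip_width: 0.995
```

>>> apply_moves:
  commands:
    - [8.5, 3.2, 2.2, -0.4, 0]
    - [8.5, 3.2, 2.2, -0.4, 0]
    - [8.5, 3.2, 2.2, -0.4, 0]
    - [8.5, 3.2, 2.2, -0.4, 0]
    - [8.5, 3.2, 2.2, -0.4, 0]
    - [8.5, 3.2, 2.2, -0.4, 0]
    - [8.5, 3.2, 2.2, -0.4, 0]
    - [8.5, 3.2, 2.2, -0.4, 0]

```text
time_s: 1.82
eef_pos: [326.2, -245.6, 274.6]
ee_rot: [0.0, 0.709, 0.705, -0.0]
force: [0.7, -1.1, 0.8]
grip_width: 0.994
```

>>> apply_moves:
  commands:
    - [8.5, 3.4, 2.2, 0, 0]
    - [8.5, 3.4, 2.2, 0, 0]
    - [8.5, 3.4, 2.2, 0, 0]
    - [8.5, 3.4, 2.2, 0, 0]
    - [8.5, 3.4, 2.2, 0, 0]
    - [8.5, 3.4, 2.2, 0, 0]
    - [8.5, 3.4, 2.2, 0, 0]
    - [8.5, 3.4, 2.2, 0, 0]
    - [8.5, 0, 0, 0, 0]
    - [8.5, 0, 0, 0, 0]
    - [8.5, 0, 0, 0, 0]

```text
time_s: 2.73
eef_pos: [501.5, 24.3, 274.1]
ee_rot: [-0.0, 0.708, 0.706, -0.0]
force: [0.1, -0.2, 0.4]
grip_width: 0.997
```

```bash
cat > look.py <<'E'
from h import *
import sys,pickle
n=sys.argv[1]
s=ctrl.sense();i=ctrl.camera_info('wrist');im=ctrl.capture('wrist')
pickle.dump((s,i,im),open(n+'.pkl','wb'));cv2.imwrite(f'pics/{n}.png',im[:,:,::-1])
print(s['eef_pos'],s['ee_rot'],s['force'],s['joints'],s['time_s'])
E
python3 look.py c1
```

```text
[501.49118654  24.29657681 274.06841796] [-1.87427862e-04  7.07976608e-01  7.06235800e-01 -2.88038627e-04] [ 0.12014565 -0.2134403   0.43834503] [-1.85217466e-01  2.40198872e-01  1.50980858e+00 -2.67149747e-04
  1.39222024e+00 -1.82708054e-01] 2.7333
```

View pics/c1.png

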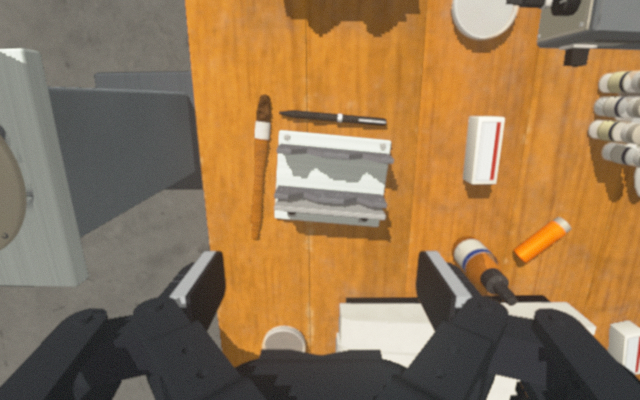

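Run:
```python
from h import *
img=cv2.imread('pics/c1.png')[:,:,::-1]
crop(img,270,400,125,235,6,'pics/c1c.png')
```

```text
(no output)
```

View pics/c1c.png

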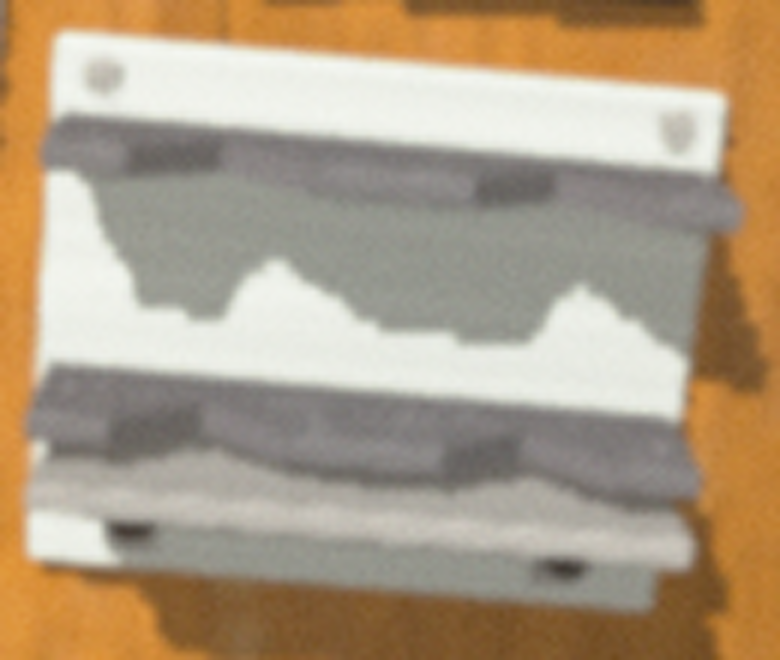

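Run:
```python
from h import *
import pickle
s,i,im=pickle.load(open('c1.pkl','rb'))
f=lambda x,y:(270+x/6-.42,125+y/6-.42)
P=onz(i,[f(56,33),f(725,93),f(655,608),f(28,560)],8)
print(P.round(1)); print([np.linalg.norm(P[a]-P[(a+1)%4]).round(1) for a in range(4)])
c=P.mean(0);print('centre',c)
# yaw of groove axis (from right to left ends)
d=(P[0]+P[1]-P[2]-P[3])/2; print('base axis yaw deg',np.degrees(np.arctan2(d[1],d[0])), 'e',np.degrees(np.arctan2(*(P[1]-P[0])[1::-1])),np.degrees(np.arctan2(*(P[2]-P[3])[1::-1])))
# rail top back edge and stop top edge
R=onz(i,[f(62,118),f(728,190),f(45,365),f(700,440)],47);print(R.round(1))
S=onz(i,[f(35,470),f(690,535)],57);print('stop top',S.round(1))
```

```text
[[453.1  61.1   8. ]
 [586.9  49.1   8. ]
 [578.1 -61.5   8. ]
 [443.  -50.2   8. ]]
[np.float64(134.3), np.float64(110.9), np.float64(135.6), np.float64(111.8)]
centre [ 5.15267226e+02 -3.70639626e-01  8.00000000e+00]
base axis yaw deg 85.12255335570252 e -5.1538294297085105 -4.788329700748204
[[458.5  49.3  47. ]
 [580.2  36.   47. ]
 [453.7   3.1  47. ]
 [577.6 -11.9  47. ]]
stop top [[452.4 -14.5  57. ]
 [574.6 -27.5  57. ]]
```

Run:
```python
from h import *
import pickle
s,i,im=pickle.load(open('c1.pkl','rb'))
f=lambda x,y:(270+x/6-.42,125+y/6-.42)
c=np.array([515.3,-.4]);u=np.array([np.cos(np.radians(85)),np.sin(np.radians(85))]);v=np.array([u[1],-u[0]])
def rel(P):
    return [( ((p[:2]-c)@u).round(1), ((p[:2]-c)@v).round(1)) for p in P]
print('rail foot',rel(onz(i,[f(62,118),f(728,175),f(45,365),f(690,420)],8)))
print('rail top lines',rel(onz(i,[f(45,165),f(740,225),f(30,435),f(695,495)],47)))
print('stop',rel(onz(i,[f(30,485),f(690,545),f(30,512),f(690,570)],57)))
# predicted pixels under centred assumption
def W(a,b,z): p=c+a*u+b*v; return [p[0],p[1],z]
q=proj(i,[W(a,b,z) for a in (29,23,-23,-29) for b in(-68,68) for z in (8,47)])
print(((q-[270,125])*6).round())
cv2.imwrite('pics/c1d.png',cv2.resize(im[120:240,265:405],None,fx=5.7,fy=5,interpolation=cv2.INTER_CUBIC)[:,:,::-1]) if 0 else 0
o=cv2.resize(im[125:235,270:400],None,fx=6,fy=6,interpolation=cv2.INTER_CUBIC)[:,:,::-1].copy()
for p in (q-[270,125])*6: cv2.circle(o,tuple(int(t) for t in p),4,(0,0,255),-1)
cv2.imwrite('pics/c1d.png',o)
```

```text
rail foot [(np.float64(39.1), np.float64(-65.2)), (np.float64(39.2), np.float64(70.0)), (np.float64(-12.4), np.float64(-66.1)), (np.float64(-12.8), np.float64(69.5))]
rail top lines [(np.float64(35.8), np.float64(-63.5)), (np.float64(35.6), np.float64(64.6)), (np.float64(-15.9), np.float64(-63.9)), (np.float64(-17.0), np.float64(63.7))]
stop [(np.float64(-22.5), np.float64(-62.2)), (np.float64(-23.8), np.float64(61.8)), (np.float64(-27.8), np.float64(-62.0)), (np.float64(-28.8), np.float64(62.5))]
[[ 43. 164.]
 [ 16. 197.]
 [709. 221.]
 [750. 259.]
 [ 42. 194.]
 [ 15. 229.]
 [705. 250.]
 [746. 291.]
 [ 31. 410.]
 [  4. 466.]
 [674. 463.]
 [710. 524.]
 [ 30. 438.]
 [  3. 496.]
 [670. 490.]
 [706. 553.]]
```

View pics/c1d.png

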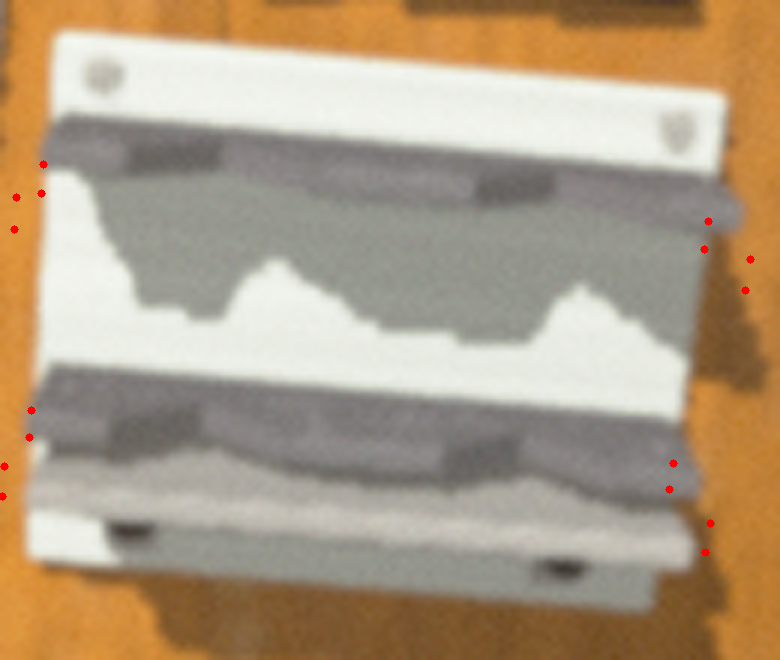

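>>> apply_moves:
  commands:
    - [8.5, 3.6, 0, 0, 0]
    - [8.5, 3.6, 0, 0.4, 0]
    - [8.5, 3.6, 0, 0.4, 0]
    - [8.5, 3.6, 0, 0.4, 0]
    - [8.5, 3.6, 0, 0.4, 0]
    - [8.5, 3.6, 0, 0.4, 0]
    - [8.5, 0, 0, 0, 0]
    - [8.5, 0, 0, 0, 0]
    - [8.5, 0, 0, 0, 0]

```text
time_s: 3.53
eef_pos: [502.1, 239.2, 254.5]
ee_rot: [0.0, 0.708, 0.706, -0.0]
force: [-0.4, 1.0, -0.1]
grip_width: 0.997
```

```bash
python3 look.py s1
python3 - <<'E'
from h import *
img=cv2.imread('pics/s1.png')[:,:,::-1]
crop(img,240,440,90,240,4,'pics/s1c.png')
E
```

```text
[502.09374041 239.21581204 254.50252863] [ 1.85937213e-04  7.08038528e-01  7.06173779e-01 -4.29336956e-05] [-0.4346786   0.96897516 -0.11816681] [ 2.34117956e-01  3.73680731e-01  1.38121816e+00 -3.68148031e-04
  1.38657262e+00  2.36822527e-01] 3.5333
```

View pics/s1.png

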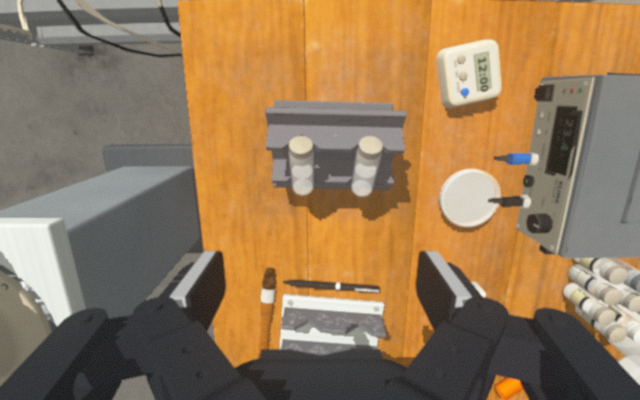

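View pics/s1c.png

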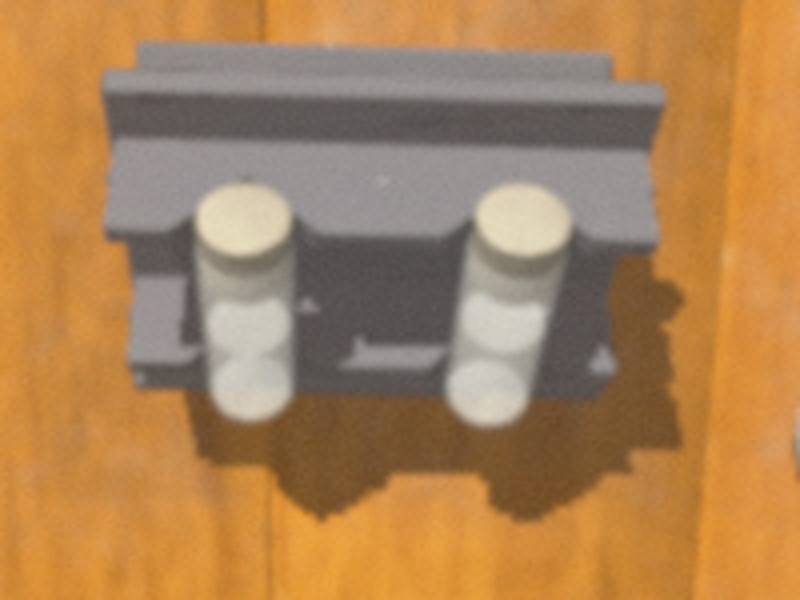

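```bash
cat > vial.py <<'E'
from h import *
import pickle
from scipy.optimize import least_squares
def solve(i,cap,foot,L,tilt=np.radians(40),g=(510,258,70,1.5)):
    def f(p):
        ax=np.array([np.cos(tilt)*np.cos(p[3]),np.cos(tilt)*np.sin(p[3]),np.sin(tilt)])
        n=np.array([-np.sin(tilt)*np.cos(p[3]),-np.sin(tilt)*np.sin(p[3]),np.cos(tilt)])
        c=np.array(p[:3])
        return (proj(i,[c+ax*L/2,c-ax*L/2+11.8*n])-np.array([cap,foot])).ravel()
    r=least_squares(f,g,x_scale=[1,1,1,.01]);return r.x
E
python3 - <<'E'
from vial import *
s,i,im=pickle.load(open('s1.pkl','rb'))
F=lambda x,y:(240+x/4-.375,90+y/4-.375)
for L in(68,70):
  print(L,'near',solve(i,F(243,218),F(252,421),L).round(3),'far',solve(i,F(522,220),F(487,426),L).round(3))
w=i; print('z from cap width:',[ (onz(i,[F(243,218),F(522,220)],z)[:, :2].round(1).tolist()) for z in (80,100)])
# cap ellipse extents width
for z in(80,90,100):
  P=onz(i,[F(194,220),F(292,220),F(474,222),F(571,222)],z);print(z,np.linalg.norm(P[0]-P[1]),np.linalg.norm(P[2]-P[3]))
# stand top bar corners, z=85
P=onz(i,[F(105,73),F(664,88),F(137,43),F(612,55),F(130,362),F(610,372)],[85,85,0,0,10,10]);print(P.round(1),np.linalg.norm(P[0]-P[1]),np.linalg.norm(P[2]-P[3]))
d=P[1]-P[0];print(np.degrees(np.arctan2(d[1],d[0])))
E
```

```text
68 near [484.261 244.534  54.55    1.56 ] far [548.333 244.778  60.798   1.538]
70 near [483.808 242.833  46.673   1.559] far [549.413 243.082  53.065   1.539]
z from cap width: [[[484.8, 271.0], [549.6, 270.5]], [[486.0, 273.6], [546.5, 273.1]]]
80 22.762152144187812 22.590742177051037
90 22.018521249390545 21.852711180999332
100 21.27489035459322 21.114680184947627
[[455.  303.9  85. ]
 [579.4 300.5  85. ]
 [450.9 310.2   0. ]
 [585.5 306.8   0. ]
 [446.5 219.9  10. ]
 [588.  216.5  10. ]] 124.45580768817341 134.70144698692877
-1.571968839268849
```

>>> apply_moves:
  commands:
    - [8.5, -2.6, 0.4, 0, 0]
    - [8.5, -2.6, 0.4, 0, 0]
    - [8.5, -2.6, 0.4, 0, 0]
    - [8.5, 0, 0, 0, 0]
    - [8.5, 0, 0, 0, 0]
    - [8.5, 0, 0, 0, 0]

```text
time_s: 4.08
eef_pos: [513.9, 161.8, 254.6]
ee_rot: [0.0, 0.708, 0.706, 0.0]
force: [-0.7, -0.2, 0.2]
grip_width: 0.992
```

```bash
python3 look.py s2
python3 - <<'E'
from h import *
img=cv2.imread('pics/s2.png')[:,:,::-1]
crop(img,230,430,0,150,4,'pics/s2c.png')
E
```

```text
[513.92971504 161.77919731 254.6300202 ] [9.06349758e-05 7.08003882e-01 7.06208494e-01 2.40673776e-04] [-0.68981682 -0.22871587  0.15133956] [8.73237663e-02 3.34429427e-01 1.43573921e+00 1.73349962e-04
 1.37093855e+00 8.98284546e-02] 4.0833
```

View pics/s2c.png

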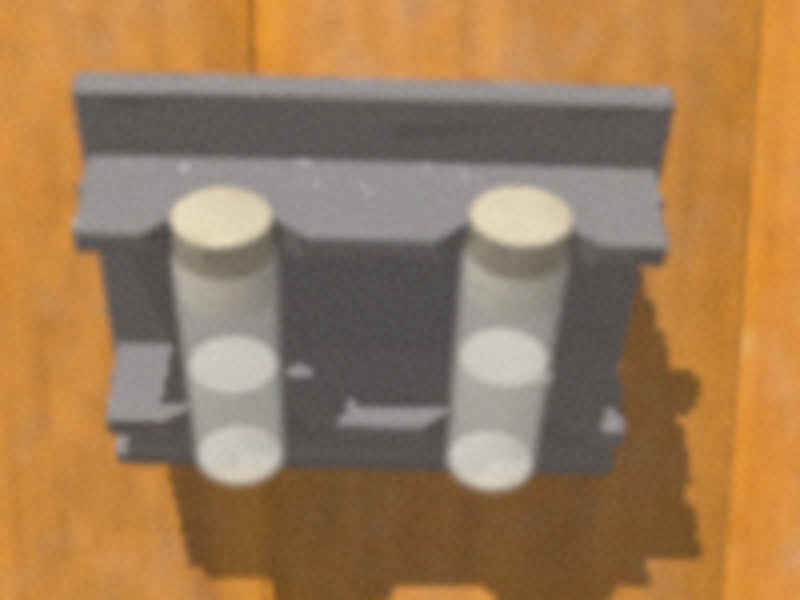

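```bash
cat >> vial.py <<'E'
def tri(obs):
    # obs: list of (info,px): least-squares ray intersection
    A=np.zeros((3,3));b=np.zeros(3)
    for i,p in obs:
        c,d=ray(i,[p]);d=d[0]/np.linalg.norm(d[0]);M=np.eye(3)-np.outer(d,d);A+=M;b+=M@c
    return np.linalg.solve(A,b)
E
python3 - <<'E'
from vial import *
s,i1,im=pickle.load(open('s1.pkl','rb'))
s,i2,im=pickle.load(open('s2.pkl','rb'))
F=lambda x,y:(240+x/4-.375,90+y/4-.375)
G=lambda x,y:(230+x/4-.375,0+y/4-.375)
for n,a,b,e,f in (('near',F(243,218),G(221,216),F(252,421),G(241,486)),('far',F(522,220),G(521,217),F(487,426),G(491,491))):
    C=tri([(i1,a),(i2,b)]);R=tri([(i1,e),(i2,f)])
    print(n,'cap',C.round(1),'upper rim',R.round(1))
    d=C-R; yaw=np.arctan2(d[1],d[0]);t=np.radians(40)
    ax=np.array([np.cos(t)*np.cos(yaw),np.cos(t)*np.sin(yaw),np.sin(t)]);nn=np.array([-np.sin(t)*np.cos(yaw),-np.sin(t)*np.sin(yaw),np.cos(t)])
    v=C-(R-11.8*nn); print(' len',np.linalg.norm(v),'elev',np.degrees(np.arcsin(v[2]/np.linalg.norm(v))),'yaw',np.degrees(yaw),'centre',(C+R-11.8*nn)/2)
P=[tri([(i1,F(*a)),(i2,G(*b))]).round(1) for a,b in (((105,73),(75,73)),((664,88),(672,91)))];print(P,np.linalg.norm(P[0]-P[1]))
it=ctrl.camera_info('top');
E
```

```text
near cap [485.  271.6  84.2] upper rim [484.4 212.7  47.9]
 len 68.51928414347985 elev 41.52047564704533 yaw 89.38835448712811 centre [484.7419641  245.93869506  61.52197782]
far cap [548.9 271.1  85.1] upper rim [547.3 211.4  48.7]
 len 69.21542893550784 elev 41.05808944206206 yaw 88.4548869872613 centre [548.22239829 245.05983349  62.37165964]
[array([452.1, 303.5,  67.4]), array([584.1, 299.9,  66.4])] 132.05286820058095
```

>>> apply_moves:
  commands:
    - [4.6, 0, 0, 0, 0.024]
    - [4.6, 2.8, 1.06, 2.5, 0]
    - [4.6, 2.8, 1.06, 2.5, 0]
    - [4.6, 2.86, 1.07, 2.5, 0]
    - [4.6, 0, 0, 2.5, 0]
    - [4.6, 0, 0, 0, 0]
    - [4.6, 0, 0, 0, 0]
    - [4.6, 0, 0, 0, 0]

```text
time_s: 4.8
eef_pos: [548.3, 246.2, 156.1]
ee_rot: [0.001, 0.716, 0.698, 0.001]
force: [0.6, -0.3, -0.0]
grip_width: 0.536
```

```bash
python3 look.py s3
python3 - <<'E'
from h import *
import pickle
s,i,im=pickle.load(open('s3.pkl','rb'))
for n,t in (('near',[484.7,245.9,61.5]),('far',[548.2,245.1,62.4])):
    ax=np.array([.02,.766,.643]);
    print(n,proj(i,[np.array(t)+34.5*ax,t,np.array(t)-34.5*ax]).round())
E
```

```text
[548.28460325 246.2098642  156.13162516] [6.22455777e-04 7.15943818e-01 6.98156991e-01 9.36896135e-04] [ 0.55351005 -0.31204785 -0.01186693] [ 2.27375863e-01  5.51456890e-01  1.37426149e+00 -9.83575781e-05
  1.21362652e+00  2.52565199e-01] 4.8
near [[219. 177.]
 [231. 205.]
 [240. 228.]]
far [[318. 176.]
 [318. 205.]
 [319. 227.]]
```

View pics/s3.png

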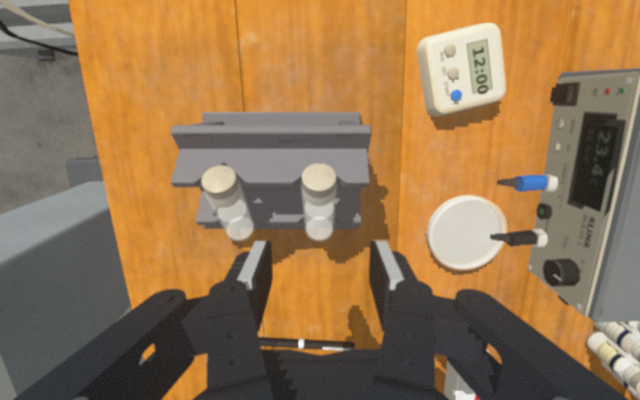

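>>> apply_moves:
  commands:
    - [4.6, 0, 0, 2.5, 0]
    - [4.6, 0, 0, 2.5, 0]
    - [4.6, 0, 0, 2.0, 0]
    - [4.6, 0, 0, 1.2, 0]
    - [4.6, 0, 0, 0.8, 0]
    - [4.6, 0, 0, 0.36, 0]
    - [4.6, 0, 0, 0, 0]
    - [4.6, 0, 0, 0, 0]

```text
time_s: 5.52
eef_pos: [548.4, 246.4, 61.9]
ee_rot: [0.0, 0.716, 0.698, 0.001]
force: [0.4, -0.4, 0.5]
grip_width: 0.539
```

```bash
python3 look.py s4
```

```text
[548.4245891  246.43680845  61.89369048] [4.87533671e-04 7.15765013e-01 6.98340566e-01 8.13759656e-04] [ 0.40926835 -0.39619136  0.51312597] [2.27654588e-01 6.64467148e-01 1.45511200e+00 1.25913773e-05
 1.02011628e+00 2.52290532e-01] 5.5167
```

View pics/s4.png

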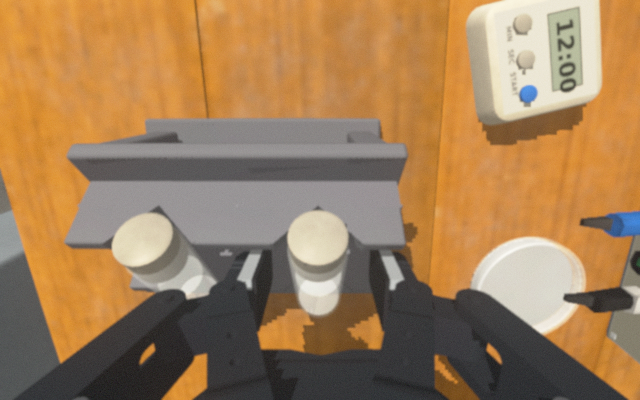

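>>> apply_moves:
  commands:
    - [1.5, 0, 0, 0, 0]
    - [1.5, 0, 0, 0, 0]
    - [1.5, 0, 0, 0, 0]
    - [1.5, 0, 0, 0, 0]
    - [1.5, 0, 0, 0, 0]
    - [1.5, 0, 0, 0, 0]
    - [1.5, 0, 0, 0, 0]
    - [1.5, 0, 0, 0, 0]
  squeeze: 25

```text
time_s: 6.23
eef_pos: [547.5, 246.5, 61.5]
ee_rot: [-0.0, 0.716, 0.698, -0.0]
force: [-4.0, -0.9, 5.0]
grip_width: 0.266
```

>>> apply_moves:
  commands:
    - [1.5, 0, 0, -0.5, 0]
    - [1.5, 0, 0, -1.0, 0]
    - [1.5, 0, 0, -2.0, 0]
    - [1.5, 0, 0, -2.5, 0]
    - [1.5, 0, 0, -2.0, 0]
    - [1.5, 0, 0, 0, 0]
    - [1.5, 0, 0, 0, 0]

```text
time_s: 6.82
eef_pos: [548.3, 246.5, 142.2]
ee_rot: [0.001, 0.716, 0.698, 0.001]
force: [-0.1, 0.5, -0.8]
grip_width: 0.268
```

```bash
python3 look.py s5
```

```text
[548.31799444 246.45021251 142.19861763] [0.00074102 0.71572615 0.69837956 0.00122809] [-0.06606672  0.49125059 -0.84737586] [2.27718988e-01 5.65774582e-01 1.38968339e+00 7.75529315e-06
 1.18326603e+00 2.52248492e-01] 6.8167
```

View pics/s5.png

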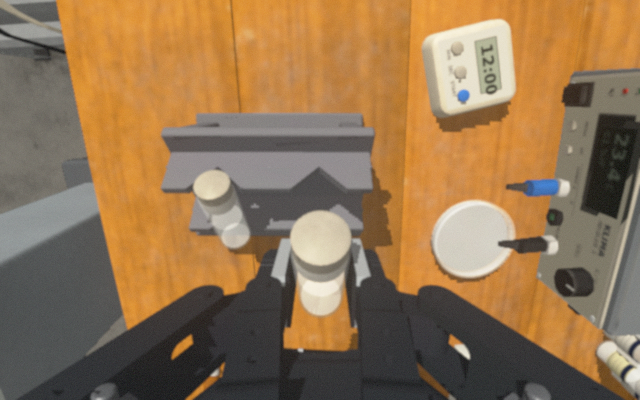

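>>> apply_moves:
  commands:
    - [1.5, -3.5, -0.5, 0, 0]
    - [1.5, -3.5, -0.5, 1.0, 0]
    - [1.5, -3.5, -0.5, 2.0, 0]
    - [1.5, 0, 0, 3.0, 0]
    - [1.5, 0, 0, 2.5, 0]
    - [1.5, 0, 0, 1.3, 0]
    - [1.5, 0, 0, 0, 0]
    - [1.5, 0, 0, 0, 0]

```text
time_s: 7.53
eef_pos: [529.7, 141.7, 42.0]
ee_rot: [-0.001, 0.716, 0.698, -0.001]
force: [-0.5, 0.4, -0.1]
grip_width: 0.268
```

```bash
python3 look.py t1
```

```text
[529.69978895 141.7067563   41.9606162 ] [-0.00074982  0.71571622  0.69839031 -0.00084557] [-0.5174075   0.37192132 -0.05194473] [ 4.76785063e-02  6.01838682e-01  1.63691532e+00 -3.72588023e-08
  9.05098940e-01  7.21816967e-02] 7.5333
```

View pics/t1.png

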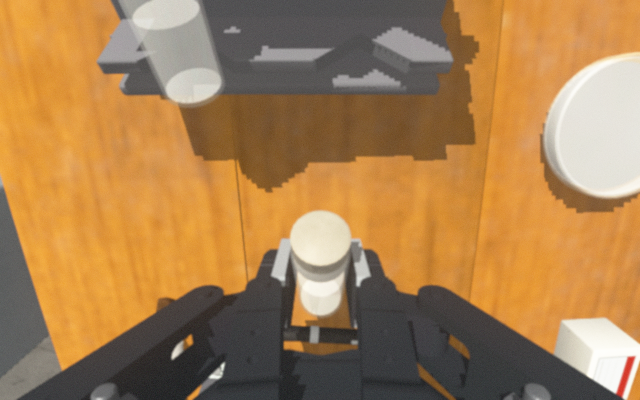

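Run:
```python
from vial import *
s,i,im=pickle.load(open('t1.pkl','rb'))
print(onz(i,[(310,327),(310,340)],[8,0]), onz(i,[(280,90)],0))
s,i,im=pickle.load(open('c1.pkl','rb'));print(onz(i,[(280,111),(386,121)],8))
```

```text
[[523.05787445  82.994567     8.        ]
 [522.26153868  66.8231932    0.        ]] [[512.12382101 218.40936483   0.        ]]
[[455.18720736  83.26464427   8.        ]
 [580.39069458  71.5700801    8.        ]]
```

>>> apply_moves:
  commands:
    - [1.5, 0, 0, 0.4, 0]
    - [1.5, 0, 0, 0.3, 0]
    - [1.5, 0.1, 0, 0.2, 0]
    - [1.5, 0.2, 0, 0.2, 0]
    - [1.5, 0.2, 0, 0.2, 0]
    - [1.5, 0.2, 0, 0.2, 0]
    - [1.5, 0.0, 0, 0, 0]
  squeeze: 20

```text
time_s: 8.17
eef_pos: [530.7, 149.0, 28.0]
ee_rot: [0.0, 0.716, 0.699, 0.0]
force: [-0.9, -1.9, 4.9]
grip_width: 0.265
```

```bash
python3 look.py t2
```

```text
[530.70513051 148.95391876  28.00442588] [4.27202370e-04 7.15519814e-01 6.98592298e-01 1.18080571e-04] [-0.93585619 -1.89990875  4.94252358] [ 6.12676874e-02  6.28163579e-01  1.63622786e+00 -6.40768705e-04
  8.76464224e-01  8.56172122e-02] 8.1667
```

View pics/t2.png

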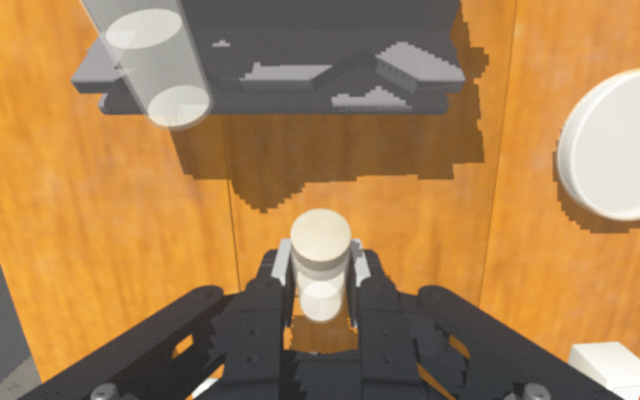

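>>> apply_moves:
  commands:
    - [1.5, 0.2, 0, 0.2, 0]
    - [1.5, 0.2, 0, 0.2, 0]
    - [1.5, 0.2, 0, 0.2, 0]
    - [1.5, 0, 0, 0, 0]

```text
time_s: 8.55
eef_pos: [530.9, 155.1, 22.1]
ee_rot: [0.0, 0.716, 0.699, 0.0]
force: [-0.4, -1.0, 6.0]
grip_width: 0.267
```

```bash
python3 look.py t3
```

```text
[530.92504682 155.13834543  22.11006219] [4.12782150e-04 7.15564003e-01 6.98546956e-01 3.72034781e-04] [-0.39529984 -0.95361627  6.00911504] [ 7.25173326e-02  6.40876755e-01  1.63277280e+00 -1.98284857e-04
  8.66842045e-01  9.67119103e-02] 8.55
```

View pics/t3.png

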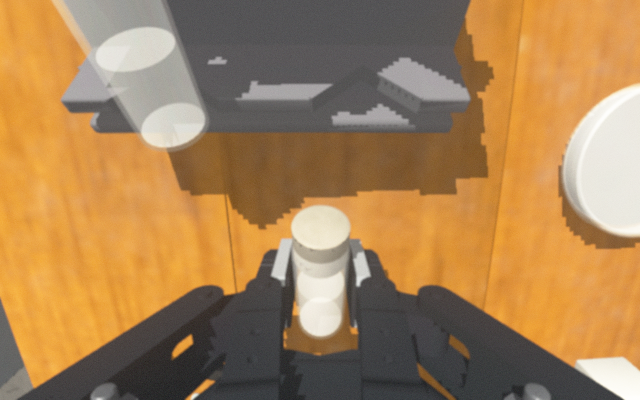

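>>> apply_moves:
  commands:
    - [1.5, 0.2, 0, 0.2, 0]
    - [1.5, 0.2, 0, 0.2, 0]
    - [1.5, 0.1, 0, 0.2, 0]
    - [1.5, 0.1, 0, 0.15, 0]
    - [1.5, 0, 0, 0, 0]
    - [1.5, 0, 0, 0, 0]

```text
time_s: 9.1
eef_pos: [531.0, 161.1, 14.6]
ee_rot: [0.0, 0.716, 0.698, 0.0]
force: [-0.4, -0.2, 4.5]
grip_width: 0.27
```

```bash
python3 look.py t4
```

```text
[530.99197696 161.09213894  14.61841269] [2.54552035e-04 7.15622065e-01 6.98487549e-01 3.72914018e-04] [-0.4463977  -0.19368987  4.47252988] [8.33608691e-02 6.56296043e-01 1.62967169e+00 1.08739121e-04
 8.54725636e-01 1.07521986e-01] 9.1
```

View pics/t4.png

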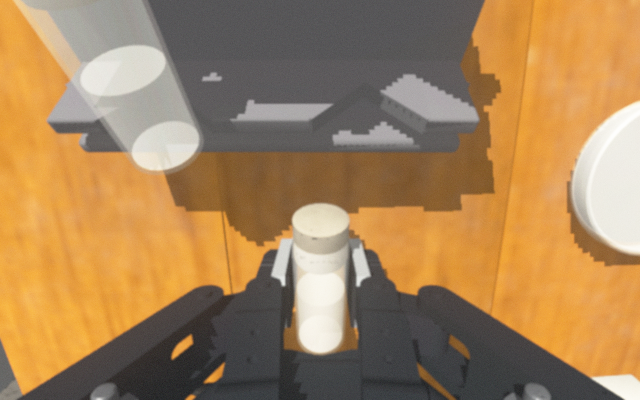

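```bash
cat >> vial.py <<'E'
def held(i,s,capv,footv,L,zoff=0.5):
    # in vertical plane along tool x (jaw centre): unknown tilt a, along-shift o ; measured image rows
    q=s['ee_rot'];yaw=2*np.arctan2(q[2],q[1]);u=np.array([np.cos(yaw),np.sin(yaw),0]);p=np.array(s['eef_pos'])+[0,0,zoff]
    def f(x):
        a,o=x;ax=np.cos(a)*u+[0,0,np.sin(a)];n=-np.sin(a)*u+[0,0,np.cos(a)]
        c=p+o*u
        P=proj(i,[c+ax*L/2,c-ax*L/2+11.8*n]);return [P[0,1]-capv,P[1,1]-footv]
    r=least_squares(f,[.1,0],x_scale=[.1,10]);return np.degrees(r.x[0]),r.x[1],np.abs(r.fun).max()
E
python3 - <<'E'
from vial import *
for n,c,f in(('s5',236,314),('t3',227,338),('t4',218,354)):
    s,i,im=pickle.load(open(n+'.pkl','rb'));print(n,held(i,s,c,f,70),held(i,s,c,f,70,zoff=3))
    cv2.imwrite(f'pics/{n}c.png',cv2.resize(im[180:370,260:380],None,fx=3,fy=3)[:,:,::-1])
E
```

```text
s5 (np.float64(41.79530031384652), np.float64(-1.1022910196855455), np.float64(6.16751094639767e-12)) (np.float64(42.37690656164583), np.float64(0.322171980277462), np.float64(3.240074875066057e-12))
t3 (np.float64(26.760476264650393), np.float64(-5.824018944882878), np.float64(2.842170943040401e-14)) (np.float64(27.729964446787143), np.float64(-4.347269105921883), np.float64(2.842170943040401e-14))
t4 (np.float64(13.5948079953636), np.float64(-7.7733695202047945), np.float64(0.0)) (np.float64(15.088341937424762), np.float64(-6.3057889372523555), np.float64(5.684341886080802e-14))
```

View pics/t4c.png

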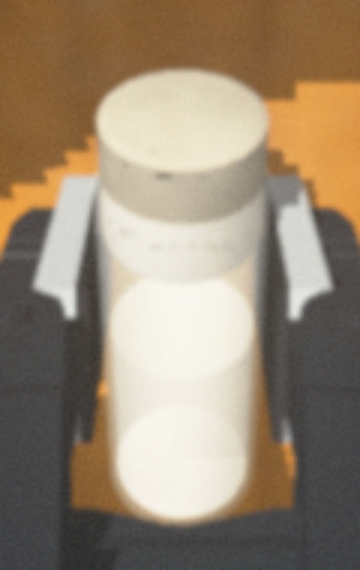

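>>> apply_moves:
  commands:
    - [1.5, 0.05, 0, 0.1, 0]
    - [1.5, 0.05, 0, 0.1, 0]
    - [1.5, 0, 0, 0.1, 0]
    - [1.5, 0, 0, 0, 0]

```text
time_s: 9.48
eef_pos: [531.1, 162.4, 11.7]
ee_rot: [0.0, 0.716, 0.698, 0.001]
force: [-1.6, 2.9, 6.4]
grip_width: 0.267
```

```bash
python3 look.py t5;  python3 - <<'E'
from vial import *
for n in ['t5']:
    s,i,im=pickle.load(open(n+'.pkl','rb'))
    cv2.imwrite(f'pics/{n}c.png',cv2.resize(im[180:370,260:380],None,fx=3,fy=3)[:,:,::-1])
E
```

```text
[531.05950562 162.37876669  11.68098186] [1.34060332e-04 7.15712588e-01 6.98394585e-01 6.90981550e-04] [-1.63559669  2.9274886   6.44504235] [8.54477607e-02 6.61761182e-01 1.62957188e+00 8.92636346e-04
 8.49021749e-01 1.09350367e-01] 9.4833
```

View pics/t5c.png

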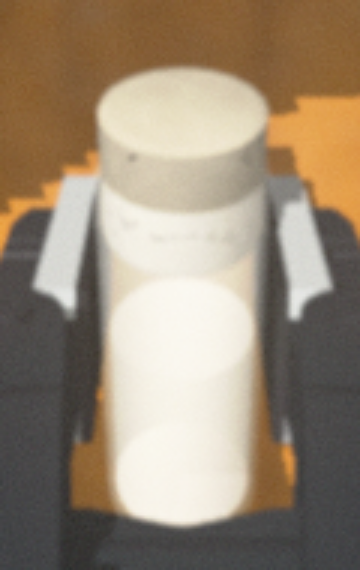

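```bash
python3 - <<'E'
from vial import *
for n,c,f in(('s5',236,314),('t4',220,353.6),('t5',217.7,355.5)):
    s,i,im=pickle.load(open(n+'.pkl','rb'))
    for z in (0,4,8):
        a,o,_=held(i,s,c,f,70,zoff=z);h=s['eef_pos'][2]+z
        print(n,z,a.round(1),o.round(1),'corner z',(h-35*np.sin(np.radians(a))-11.8*np.cos(np.radians(a))).round(1))
E
```

```text
s5 0 41.7 -1.4 corner z 110.1
s5 4 42.6 0.9 corner z 113.8
s5 8 43.5 3.2 corner z 117.5
t4 0 14.5 -8.5 corner z -5.6
t4 4 16.8 -6.1 corner z -2.8
t4 8 18.9 -3.7 corner z 0.1
t5 0 12.2 -8.4 corner z -7.2
t5 4 14.6 -6.0 corner z -4.6
t5 8 17.0 -3.7 corner z -1.8
```

>>> apply_moves:
  commands:
    - [2.4, 0, 0, -0.05, 0]
    - [2.5, 0, 0, 0, 0]
    - [2.6, 0, 0, 0, 0]
    - [2.6, 0, 0, 0, 0]
    - [2.6, 0, 0, 0, 0]
    - [2.6, 0, 0, 0, 0]

```text
time_s: 10.03
eef_pos: [530.7, 161.7, 11.6]
ee_rot: [-0.0, 0.716, 0.698, -0.0]
force: [-0.4, 0.6, -1.0]
grip_width: 0.303
```

```bash
python3 look.py t6;  python3 - <<'E'
from vial import *
for n in ['t6']:
    s,i,im=pickle.load(open(n+'.pkl','rb'))
    cv2.imwrite(f'pics/{n}c.png',cv2.resize(im[180:370,260:380],None,fx=3,fy=3)[:,:,::-1])
E
```

```text
[530.69739022 161.68925259  11.59928355] [-4.74198411e-05  7.15740141e-01  6.98366699e-01 -5.08952406e-05] [-0.42716011  0.64096667 -0.99265086] [8.45362691e-02 6.61600424e-01 1.63018998e+00 1.13797642e-05
 8.49941110e-01 1.09099134e-01] 10.0333
```

View pics/t6c.png

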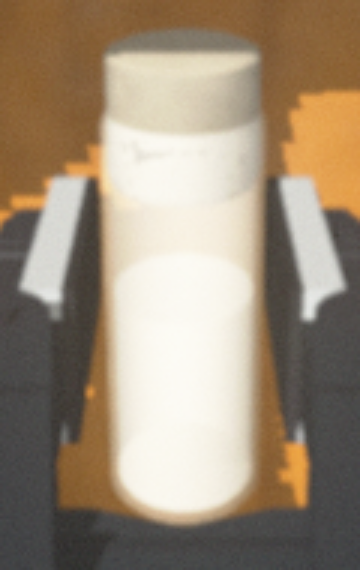

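```bash
python3 - <<'E'
from vial import *
s,i,im=pickle.load(open('t6.pkl','rb'));p=s['eef_pos']
for f in (352,354):
    P=onz(i,[(320,f)],23.6)[0];print('foot y',P, 'centre',P[1]+35,'rel TCP',P[1]+35-p[1])
P=onz(i,[(320,180+52/3),(320,180+74/3)],23.6);print('cap upper rim',P)
print(onz(i,[(320,180+30/3)],11.8))
E
```

```text
foot y [530.65903295 125.71999028  23.6       ] centre 160.71999027527949 rel TCP -0.96926231685228
foot y [530.63220992 124.62165726  23.6       ] centre 159.6216572604862 rel TCP -2.0675953316455775
cap upper rim [[532.41040474 197.47331611  23.6       ]
 [532.33908772 194.54975219  23.6       ]]
[[532.39634595 197.13533694  11.8       ]]
```

>>> apply_moves:
  commands:
    - [1.5, 0, 0, 0, 0]
    - [1.5, 0, 0, 0, 0]
    - [1.5, 0, 0, 0, 0]
    - [1.5, 0, 0, 0, 0]
    - [1.5, 0, 0, 0, 0]
    - [1.5, 0, 0, -1.0, 0]
    - [1.5, 0, 0, -2.5, 0]
    - [1.5, 0, 0, -3.0, 0]
    - [1.5, 0, 0, -3.0, 0]
    - [1.5, 0, 0, -1.5, 0]
    - [1.5, 0, 0, 0, 0]
  squeeze: 35

```text
time_s: 11.0
eef_pos: [532.4, 162.0, 125.9]
ee_rot: [0.002, 0.716, 0.698, 0.003]
force: [0.9, -1.3, -0.9]
grip_width: 0.26
```

```bash
python3 look.py t7
```

```text
[532.36603797 161.98248608 125.88455116] [0.00222829 0.7156547  0.69844528 0.00275258] [ 0.91249598 -1.29782351 -0.88190862] [8.47929747e-02 4.92799546e-01 1.55694403e+00 6.33927063e-05
 1.08476635e+00 1.09102098e-01] 11.0
```

View pics/t7.png

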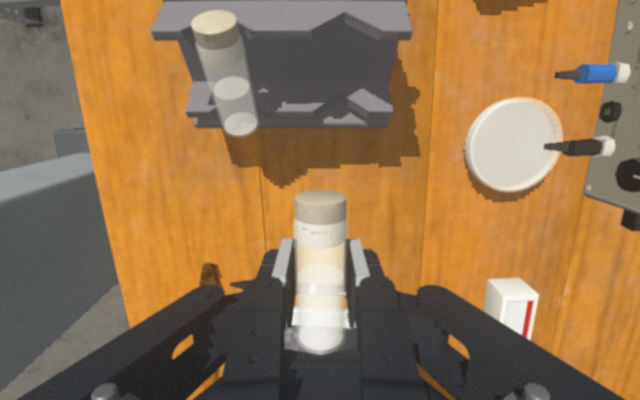

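```bash
python3 - <<'E'
from h import *
import pickle
s,i,im=pickle.load(open('c1.pkl','rb'))
f=lambda x,y:(270+x/6-.42,125+y/6-.42)
c=np.array([515.3,-.4]);u=np.array([np.cos(np.radians(85)),np.sin(np.radians(85))]);v=np.array([u[1],-u[0]])
rel=lambda P:[(((p[:2]-c)@u).round(1),((p[:2]-c)@v).round(1)) for p in P]
print(rel(onz(i,[f(125,150),f(220,150),f(475,180),f(553,185),f(105,430),f(205,430),f(440,460),f(522,455)],47)))
print(rel(onz(i,[f(125,150),f(220,150),f(475,180),f(553,185),f(105,430),f(205,430),f(440,460),f(522,455)],30)))
E
python3 - <<'E'
import cv2
im=cv2.imread('pics/c1.png')
cv2.imwrite('pics/c1e.png',cv2.resize(im[142:165,272:398],None,fx=6.3,fy=14,interpolation=cv2.INTER_CUBIC))
E
```

```text
[(np.float64(39.7), np.float64(-49.1)), (np.float64(41.2), np.float64(-31.9)), (np.float64(39.7), np.float64(15.0)), (np.float64(40.0), np.float64(29.3)), (np.float64(-13.7), np.float64(-49.7)), (np.float64(-12.1), np.float64(-30.8)), (np.float64(-14.2), np.float64(14.2)), (np.float64(-11.9), np.float64(29.6))]
[(np.float64(37.1), np.float64(-50.5)), (np.float64(38.7), np.float64(-32.4)), (np.float64(37.1), np.float64(16.7)), (np.float64(37.4), np.float64(31.7)), (np.float64(-18.8), np.float64(-51.1)), (np.float64(-17.1), np.float64(-31.3)), (np.float64(-19.4), np.float64(15.8)), (np.float64(-16.9), np.float64(32.0))]
```

View pics/c1e.png

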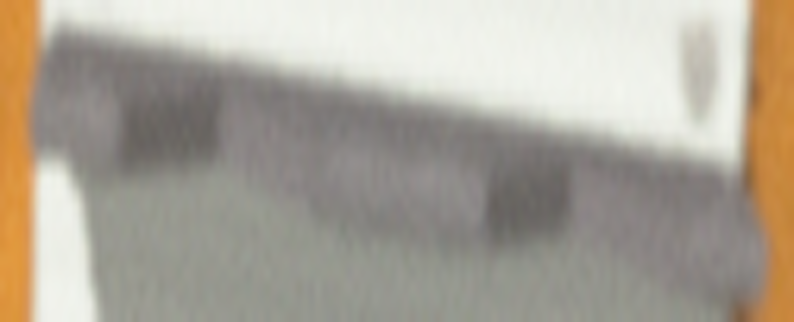

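>>> apply_moves:
  commands:
    - [1.5, -2.5, 0.4, 0, 0]
    - [1.5, -3.6, 0.5, 0.6, 0]
    - [1.5, -3.6, 0.5, 1.0, 0]
    - [1.5, -3.1, 0.4, 1.0, 0]
    - [1.5, -2.0, 0.2, 0, 0]
    - [1.5, 0, 0, 0, 0.033]
    - [1.5, 0, 0, 0, 0.03]
    - [1.5, 0, 0, 0, 0]
    - [1.5, 0, 0, 0, 0]

```text
time_s: 11.8
eef_pos: [546.6, 13.4, 94.7]
ee_rot: [-0.001, 0.737, 0.676, -0.001]
force: [0.3, -0.2, 0.1]
grip_width: 0.264
```

```bash
python3 look.py p1
```

```text
[546.5646904   13.40399251  94.74709082] [-7.28971760e-04  7.37054381e-01  6.75832839e-01 -5.30951604e-04] [ 0.32766587 -0.17549986  0.09063042] [-1.89846013e-01  5.19450797e-01  1.60840454e+00  1.98473745e-05
  1.01554091e+00 -1.03249056e-01] 11.8
```

View pics/p1.png

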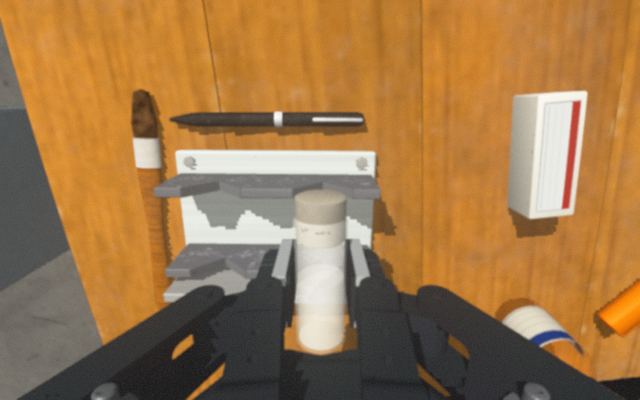

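```bash
python3 -c "
from h import *
im=cv2.imread('pics/p1.png')[:,:,::-1]
crop(im,150,390,140,310,3.3,'pics/p1c.png')"
```

```text
(no output)
```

View pics/p1c.png

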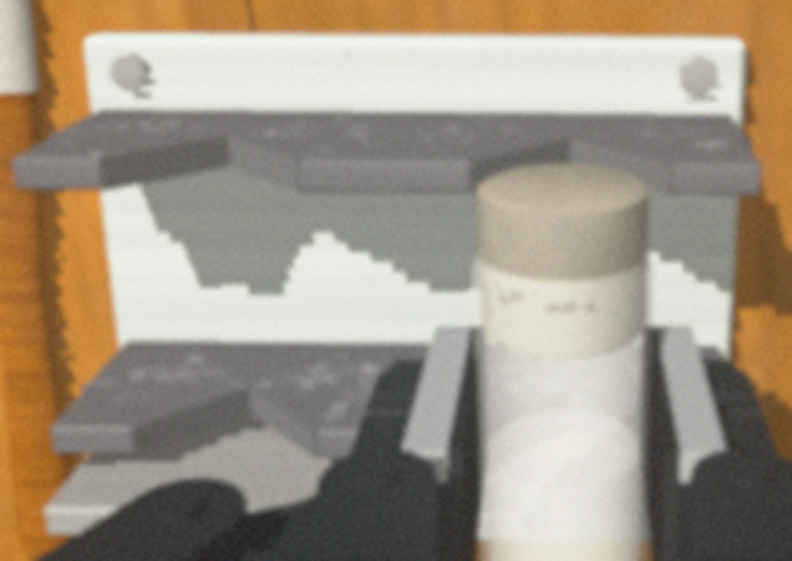

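```bash
python3 - <<'E'
from h import *
import pickle
s,i,im=pickle.load(open('p1.pkl','rb'))
f=lambda x,y:(150+x/3.3-.35,140+y/3.3-.35)
c=np.array([515.3,-.4]);u=np.array([np.cos(np.radians(85)),np.sin(np.radians(85))]);v=np.array([u[1],-u[0]])
rel=lambda P:[(((p[:2]-c)@u).round(1),((p[:2]-c)@v).round(1)) for p in P]
print('top edge +29',rel(onz(i,[f(30,158),f(105,160),f(303,162),f(472,162),f(670,165),f(757,165)],47)))
print('V bottom',rel(onz(i,[f(228,137),f(570,140)],30)))
print('top edge +23',rel(onz(i,[f(20,188),f(105,188),f(300,190),f(470,191),f(755,191)],47)))
print('right rail -23',rel(onz(i,[f(60,425),f(135,428)],47)),'Vb',rel(onz(i,[f(248,392)],30)))
print('right rail -29',rel(onz(i,[f(55,452),f(130,452)],47)))
print('stop top face edge',rel(onz(i,[f(55,500),f(50,528)],57)))
print('base corners',rel(onz(i,[f(85,38),f(745,40)],8)))
print('tcp',rel([s['eef_pos']]))
P=onz(i,[f(500,172),f(476,205),f(648,200)],s['eef_pos'][2]);print('cap',rel(P))
E
```

```text
top edge +29 [(np.float64(40.3), np.float64(-61.2)), (np.float64(39.9), np.float64(-48.1)), (np.float64(39.6), np.float64(-13.8)), (np.float64(39.6), np.float64(15.2)), (np.float64(39.2), np.float64(49.2)), (np.float64(39.2), np.float64(64.1))]
V bottom [(np.float64(39.8), np.float64(-31.8)), (np.float64(39.3), np.float64(32.1))]
top edge +23 [(np.float64(34.9), np.float64(-63.7)), (np.float64(34.9), np.float64(-48.7)), (np.float64(34.6), np.float64(-14.7)), (np.float64(34.5), np.float64(14.8)), (np.float64(34.5), np.float64(64.0))]
right rail -23 [(np.float64(-11.1), np.float64(-62.8)), (np.float64(-11.6), np.float64(-48.7))] Vb [(np.float64(-12.8), np.float64(-32.4))]
right rail -29 [(np.float64(-16.8), np.float64(-64.5)), (np.float64(-16.7), np.float64(-50.3))]
stop top face edge [(np.float64(-20.7), np.float64(-60.6)), (np.float64(-26.6), np.float64(-62.3))]
base corners [(np.float64(55.2), np.float64(-66.4)), (np.float64(54.8), np.float64(67.5))]
tcp [(np.float64(16.5), np.float64(29.9))]
cap [(np.float64(51.2), np.float64(22.9)), (np.float64(46.8), np.float64(19.8)), (np.float64(47.5), np.float64(41.7))]
```

>>> apply_moves:
  commands:
    - [1.5, 0.2, 0.23, 0, 0]
    - [1.5, 0, 0, 1.5, 0]
    - [1.5, 0, 0, 1.5, 0]
    - [1.5, 0, 0, 1.0, 0]
    - [1.5, 0, 0, 0.4, 0]
    - [1.5, 0, 0, 0, 0]
    - [1.5, 0, 0, 0, 0]

```text
time_s: 12.43
eef_pos: [549.8, 15.1, 52.0]
ee_rot: [0.0, 0.737, 0.676, 0.0]
force: [-0.1, -0.7, -1.1]
grip_width: 0.26
```

```bash
python3 look.py p2
```

```text
[549.82050074  15.14537079  52.04423902] [1.57776360e-04 7.37257021e-01 6.75612347e-01 1.26861248e-04] [-0.14972398 -0.67670647 -1.11360258] [-1.85518629e-01  5.87733219e-01  1.62829072e+00  1.70946207e-05
  9.25164039e-01 -9.83225446e-02] 12.4333
```

View pics/p2.png

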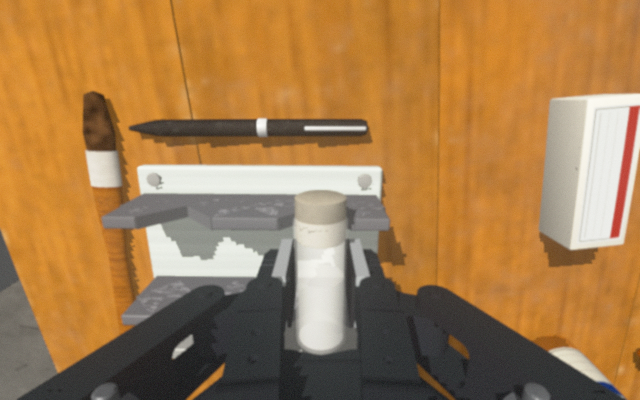

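>>> apply_moves:
  commands:
    - [1.5, 0, -0.06, 0.2, 0]
    - [1.5, 0, 0, 0.15, 0]
    - [1.5, 0, 0, 0.1, 0]
    - [1.5, 0, 0, 0, 0]
    - [1.5, 0, 0, 0, 0]

```text
time_s: 12.9
eef_pos: [549.1, 15.1, 47.8]
ee_rot: [0.0, 0.737, 0.676, 0.0]
force: [-2.1, 0.6, 5.8]
grip_width: 0.263
```

>>> apply_moves:
  commands:
    - [1.5, 0, -0.02, 0.06, 0]
    - [1.5, 0, 0, 0, 0]
    - [1.5, 0, 0, 0, 0]

```text
time_s: 13.15
eef_pos: [549.1, 15.1, 47.7]
ee_rot: [0.0, 0.737, 0.676, 0.0]
force: [-5.0, 0.8, 9.7]
grip_width: 0.259
```

```bash
python3 look.py p3;python3 -c "
from h import *
im=cv2.imread('pics/p3.png')[:,:,::-1]
crop(im,100,400,160,370,2.6,'pics/p3c.png')"
```

```text
[549.0793211   15.14694366  47.70540836] [4.54250356e-04 7.37323061e-01 6.75540078e-01 3.16634758e-04] [-5.00712629  0.76677253  9.73204104] [-1.85746760e-01  5.92976905e-01  1.63349344e+00 -4.83865663e-05
  9.14015539e-01 -9.83150746e-02] 13.15
```

View pics/p3c.png

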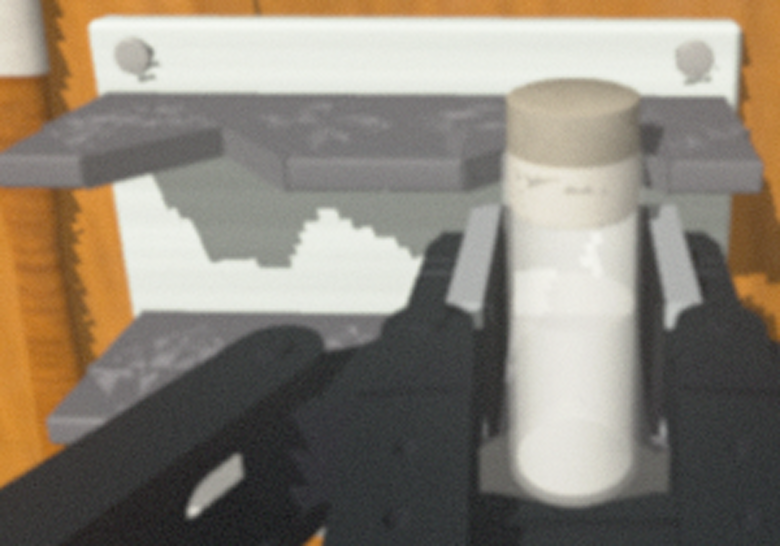

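>>> apply_moves:
  commands:
    - [1.5, 0, -0.06, 0, 0]
    - [1.5, 0, 0, 0, 0]
    - [1.5, 0, 0, 0, 0]

```text
time_s: 13.45
eef_pos: [548.4, 15.2, 47.2]
ee_rot: [0.0, 0.737, 0.676, 0.0]
force: [-1.7, 0.1, 7.0]
grip_width: 0.26
```

>>> apply_moves:
  commands:
    - [1.5, 0, -0.03, 0, 0]
    - [1.5, 0, 0, -0.03, 0]
    - [1.5, -0.1, 0, 0, 0]
    - [1.5, 0, 0, 0, 0]

```text
time_s: 13.78
eef_pos: [547.6, 14.3, 46.8]
ee_rot: [-0.0, 0.737, 0.675, -0.0]
force: [-1.5, 1.5, 1.4]
grip_width: 0.26
```

>>> apply_moves:
  commands:
    - [1.5, -0.1, 0, 0, 0]
    - [1.5, 0, 0, 0, 0]

```text
time_s: 13.95
eef_pos: [547.5, 13.2, 46.8]
ee_rot: [-0.0, 0.737, 0.675, -0.0]
force: [-1.2, 1.4, 1.1]
grip_width: 0.261
```

>>> apply_moves:
  commands:
    - [1.5, -0.1, 0, 0, 0]
    - [1.5, 0, 0, 0, 0]

```text
time_s: 14.12
eef_pos: [547.5, 12.2, 46.8]
ee_rot: [-0.0, 0.737, 0.675, -0.0]
force: [-1.0, 1.1, -0.1]
grip_width: 0.266
```

>>> apply_moves:
  commands:
    - [1.5, -0.05, 0, 0, 0]
    - [1.5, 0, 0, 0, 0]

```text
time_s: 14.28
eef_pos: [547.5, 11.9, 46.8]
ee_rot: [-0.0, 0.737, 0.675, 0.0]
force: [-0.5, 2.6, -0.2]
grip_width: 0.258
```

>>> apply_moves:
  commands:
    - [1.5, -0.04, 0, 0, 0]
    - [1.5, 0, 0, 0, 0]

```text
time_s: 14.45
eef_pos: [547.5, 11.8, 46.8]
ee_rot: [-0.0, 0.737, 0.675, 0.0]
force: [-0.4, 4.3, 0.4]
grip_width: 0.265
```

>>> apply_moves:
  commands:
    - [1.5, 0.03, 0, 0, 0]
    - [1.5, 0, 0, 0, 0]
    - [2.5, 0, 0, 0, 0]
    - [3.0, 0, 0, 0, 0]
    - [4.2, 0, 0, 0, 0]
    - [4.2, 0, 0, 0, 0]
    - [4.2, 0, 0, 0, 0]
    - [4.2, 0, 0, 0, 0]

```text
time_s: 15.12
eef_pos: [547.6, 11.5, 46.9]
ee_rot: [0.0, 0.737, 0.675, -0.0]
force: [-0.2, 0.7, 0.1]
grip_width: 0.494
```

>>> apply_moves:
  commands:
    - [4.2, 0, 0, -0.5, 0]
    - [4.2, 0, 0, -1.5, 0]
    - [4.2, 0, 0, -2.5, 0]
    - [4.2, 0, 0, -3.0, 0]
    - [4.2, 0, 0, -2.0, 0]
    - [4.2, 0, 0, 0, 0]
    - [4.2, 0, 0, 0, 0]

```text
time_s: 15.7
eef_pos: [547.9, 11.6, 142.9]
ee_rot: [0.001, 0.737, 0.676, 0.001]
force: [-0.7, 0.1, -0.7]
grip_width: 0.493
```

```bash
python3 look.py p4;python3 -c "
from h import *
im=cv2.imread('pics/p4.png')[:,:,::-1]
crop(im,120,420,130,330,2.6,'pics/p4c.png')"
```

```text
[547.91143737  11.57067335 142.92936681] [9.35401360e-04 7.37334035e-01 6.75527357e-01 6.60583232e-04] [-0.69566273  0.05945109 -0.74456167] [-1.92702117e-01  4.57606745e-01  1.56259630e+00 -5.48199257e-05
  1.11909986e+00 -1.05242496e-01] 15.7
```

View pics/p4c.png

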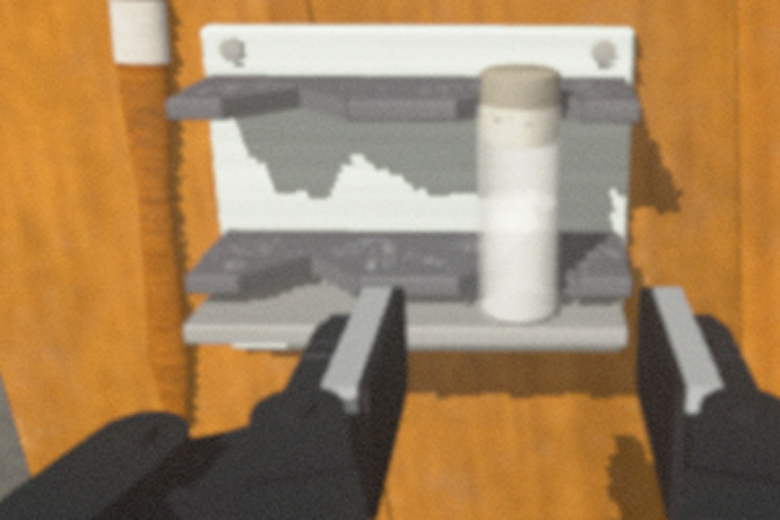

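>>> apply_moves:
  commands:
    - [4.6, 3.0, -1.1, 0, 0]
    - [4.6, 3.8, -1.39, 0, 0]
    - [4.6, 3.8, -1.39, 0, 0]
    - [4.6, 3.8, -1.39, 0, 0]
    - [4.6, 3.8, -1.39, 0, 0]
    - [4.6, 3.2, -1.18, 0, 0]
    - [4.6, 1.43, -0.5, 0, 0]
    - [4.6, 0, 0, 0, -0.063]
    - [4.6, 0, 0, 0, 0]
    - [4.6, 0, 0, 0, 0]

```text
time_s: 16.58
eef_pos: [484.0, 246.1, 140.9]
ee_rot: [-0.0, 0.716, 0.698, -0.001]
force: [-0.5, -0.1, -0.1]
grip_width: 0.539
```

```bash
python3 look.py n1
python3 - <<'E'
from h import *
import pickle
s,i,im=pickle.load(open('n1.pkl','rb'))
ax=np.array([.012,.766,.643]);t=np.array([484.7,245.9,61.5])
print(proj(i,[t+34*ax,t-34*ax+11.8*np.array([0,-.643,.766])]).round())
E
```

```text
[484.01959372 246.12188995 140.90185259] [-4.31009505e-04  7.16194560e-01  6.97899991e-01 -8.76951056e-04] [-0.46684464 -0.08706805 -0.13704091] [ 2.54623919e-01  4.52026229e-01  1.57730057e+00 -1.32786670e-04
  1.11421652e+00  2.80555739e-01] 16.5833
[[319. 180.]
 [321. 247.]]
```

View pics/n1.png

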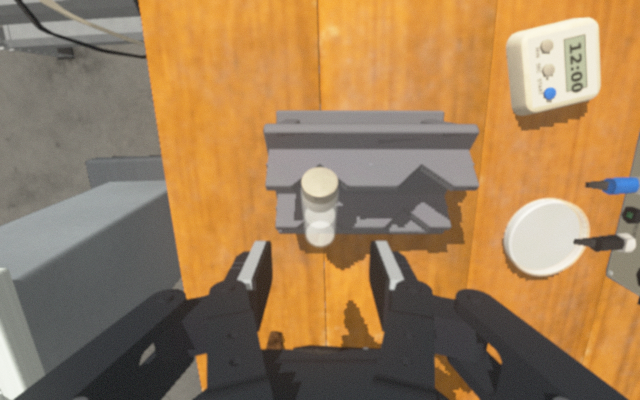

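>>> apply_moves:
  commands:
    - [4.6, 0, 0, 2.5, 0]
    - [4.6, 0, 0, 2.3, 0]
    - [4.6, 0, 0, 1.6, 0]
    - [4.6, 0, 0, 1.0, 0]
    - [4.6, 0, 0, 0.5, 0]
    - [4.6, 0, 0, 0, 0]
    - [4.6, 0, 0, 0, 0]

```text
time_s: 17.22
eef_pos: [484.9, 246.3, 63.5]
ee_rot: [0.0, 0.716, 0.698, 0.0]
force: [0.9, -0.4, -0.1]
grip_width: 0.538
```

>>> apply_moves:
  commands:
    - [1.5, 0, 0, 0, 0]
    - [1.5, 0, 0, 0, 0]
    - [1.5, 0, 0, 0, 0]
    - [1.5, 0, 0, 0, 0]
    - [1.5, 0, 0, 0, 0]
    - [1.5, 0, 0, 0, 0]
    - [1.5, 0, 0, 0, 0]
    - [1.5, 0, 0, 0, 0]
  squeeze: 25

```text
time_s: 17.88
eef_pos: [483.5, 246.6, 63.8]
ee_rot: [-0.001, 0.716, 0.698, -0.001]
force: [-7.8, -0.5, 8.9]
grip_width: 0.265
```

>>> apply_moves:
  commands:
    - [1.5, 0, 0, -0.5, 0]
    - [1.5, 0, 0, -1.0, 0]
    - [1.5, 0, 0, -2.0, 0]
    - [1.5, 0, 0, -2.5, 0]
    - [1.5, 0, 0, -2.0, 0]
    - [1.5, 0, 0, 0, 0]
    - [1.5, 0, 0, 0, 0]

```text
time_s: 18.47
eef_pos: [485.0, 246.5, 144.4]
ee_rot: [0.001, 0.716, 0.698, 0.001]
force: [-0.1, -0.1, -0.2]
grip_width: 0.263
```

```bash
python3 look.py n2
```

```text
[485.02888731 246.47476756 144.39041923] [0.00080152 0.71575301 0.69835168 0.00138428] [-0.11374917 -0.09337773 -0.22269893] [ 2.54742909e-01  4.47485523e-01  1.57413106e+00 -2.31366347e-05
  1.11677697e+00  2.79362870e-01] 18.4667
```

View pics/n2.png

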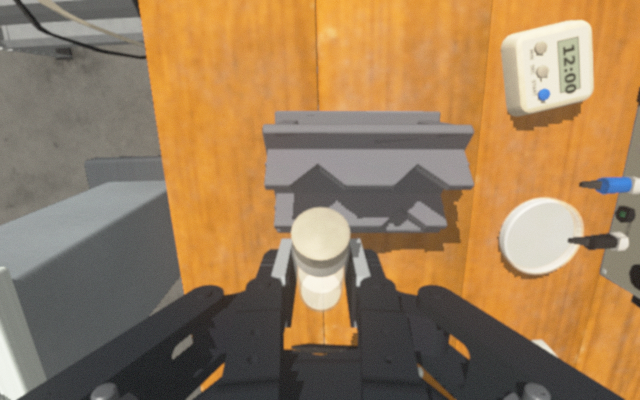

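>>> apply_moves:
  commands:
    - [1.5, -3.5, 0.6, 0, 0]
    - [1.5, -3.5, 0.6, 1.0, 0]
    - [1.5, -3.5, 0.6, 2.0, 0]
    - [1.5, 0, 0, 3.0, 0]
    - [1.5, 0, 0, 2.7, 0]
    - [1.5, 0, 0, 1.4, 0]
    - [1.5, 0, 0, 0.4, 0]
    - [1.5, 0, 0, 0.2, 0]
    - [1.5, 0.1, 0, 0.2, 0]
    - [1.5, 0.2, 0, 0.2, 0]
    - [1.5, 0.2, 0, 0.2, 0]
    - [1.5, 0, 0, 0, 0]
  squeeze: 20

```text
time_s: 19.52
eef_pos: [500.7, 146.2, 30.9]
ee_rot: [0.001, 0.715, 0.699, 0.001]
force: [-1.0, -2.0, 3.8]
grip_width: 0.267
```

```bash
python3 look.py n3
```

```text
[500.67732978 146.23686563  30.87704817] [9.33559573e-04 7.15431120e-01 6.98682349e-01 6.44740116e-04] [-1.04935902 -1.98114447  3.80983615] [ 5.95861466e-02  5.74049607e-01  1.72870768e+00 -7.63353124e-04
  8.36638303e-01  8.37838504e-02] 19.5167
```

View pics/n3.png

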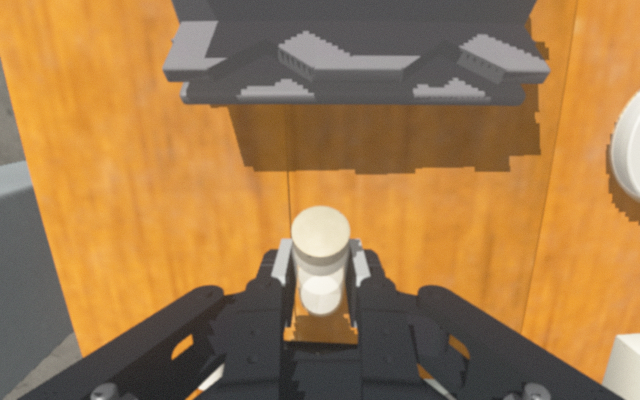

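>>> apply_moves:
  commands:
    - [1.5, 0.2, 0, 0.2, 0]
    - [1.5, 0.2, 0, 0.2, 0]
    - [1.5, 0.2, 0, 0.2, 0]
    - [1.5, 0.2, 0, 0.2, 0]
    - [1.5, 0.2, 0, 0.2, 0]
    - [1.5, 0.2, 0, 0.2, 0]
    - [1.5, 0.1, 0, 0.2, 0]
    - [1.5, 0.1, 0, 0.15, 0]
    - [1.5, 0, 0, 0.15, 0]
    - [1.5, 0, 0, 0.15, 0]
    - [1.5, 0, 0, 0, 0]

```text
time_s: 20.48
eef_pos: [501.3, 161.0, 12.7]
ee_rot: [0.001, 0.716, 0.698, 0.002]
force: [0.0, 4.0, 6.9]
grip_width: 0.264
```

```bash
python3 look.py n4
```

```text
[501.29028642 160.96179599  12.72993413] [0.0007252  0.71561229 0.69849552 0.00159093] [0.01651615 3.97020058 6.86569784] [8.75409824e-02 6.13279436e-01 1.72163654e+00 1.24005684e-03
 8.03296015e-01 1.10888867e-01] 20.4833
```

View pics/n4.png

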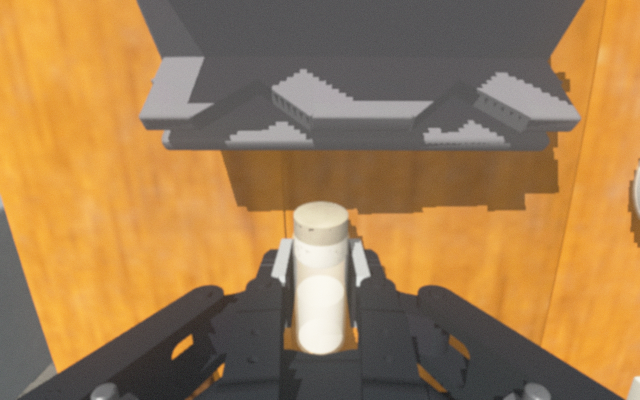

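Lower to 11.7, then release so it settles level between the fingers, and regrasp.

>>> apply_moves:
  commands:
    - [1.5, 0, 0, 0.1, 0]
    - [1.5, 0, 0, 0, 0]
    - [2.4, 0, 0, -0.05, 0]
    - [2.5, 0, 0, 0, 0]
    - [2.6, 0, 0, 0, 0]
    - [2.6, 0, 0, 0, 0]
    - [2.6, 0, 0, 0, 0]
    - [2.6, 0, 0, 0, 0]

```text
time_s: 21.2
eef_pos: [500.3, 159.9, 10.9]
ee_rot: [-0.0, 0.716, 0.698, -0.0]
force: [-0.9, 0.4, 0.5]
grip_width: 0.304
```

```bash
python3 look.py n5;  python3 - <<'E'
from vial import *
s,i,im=pickle.load(open('n5.pkl','rb'));p=s['eef_pos']
cv2.imwrite('pics/n5c.png',cv2.resize(im[180:370,260:380],None,fx=3,fy=3)[:,:,::-1])
for f in (352,354):
    P=onz(i,[(320,f)],23.6)[0];print('rel TCP',P[1]+34-p[1])
E
```

```text
[500.30808583 159.92712333  10.9047403 ] [-3.54818966e-05  7.15750254e-01  6.98356336e-01 -1.13947953e-05] [-0.93808878  0.44140611  0.50728857] [8.61029415e-02 6.15938569e-01 1.72341458e+00 5.62097573e-05
 8.02302137e-01 1.10663206e-01] 21.2
rel TCP -1.3502048670338809
rel TCP -2.4421497299488237
```

View pics/n5c.png

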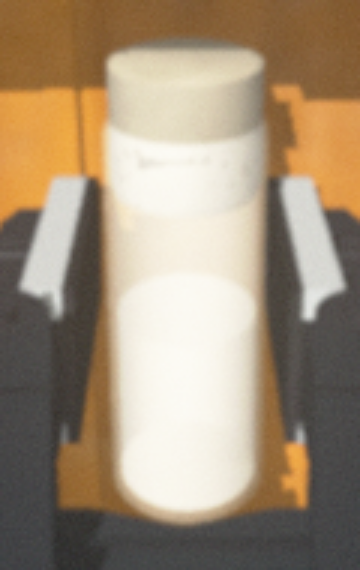

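>>> apply_moves:
  commands:
    - [1.5, 0, 0, 0, 0]
    - [1.5, 0, 0, 0, 0]
    - [1.5, 0, 0, 0, 0]
    - [1.5, 0, 0, 0, 0]
    - [1.5, 0, 0, 0, 0]
    - [1.5, 0, 0, -1.0, 0]
    - [1.5, 0, 0, -2.5, 0]
    - [1.5, 0, 0, -3.0, 0]
    - [1.5, 0, 0, -2.5, 0]
    - [1.5, 0, 0, 0, 0]
  squeeze: 35

```text
time_s: 22.08
eef_pos: [502.3, 160.2, 105.8]
ee_rot: [0.002, 0.716, 0.698, 0.003]
force: [1.0, -0.1, 0.1]
grip_width: 0.263
```

>>> apply_moves:
  commands:
    - [1.5, -2.5, -0.25, 0, 0]
    - [1.5, -3.5, -0.35, 0, 0]
    - [1.5, -3.5, -0.35, 0, 0]
    - [1.5, -3.0, -0.3, 0, 0]
    - [1.5, -1.5, -0.15, 0, 0]
    - [1.5, 0, 0, 0, 0.033]
    - [1.5, 0, 0, 0, 0.03]
    - [1.5, 0, 0, 0, 0]
    - [1.5, 0, 0, 0, 0]

```text
time_s: 22.83
eef_pos: [482.6, 20.4, 100.7]
ee_rot: [-0.0, 0.737, 0.676, -0.0]
force: [-0.2, -0.2, -1.1]
grip_width: 0.256
```

```bash
python3 look.py q1
```

```text
[482.62427387  20.38285377 100.74175143] [-2.62591619e-04  7.37063656e-01  6.75823247e-01 -1.90508172e-04] [-0.1516905  -0.24988133 -1.09976632] [-2.00940132e-01  3.91533766e-01  1.79674499e+00  1.14817704e-07
  9.53962735e-01 -1.14306086e-01] 22.8333
```

View pics/q1.png

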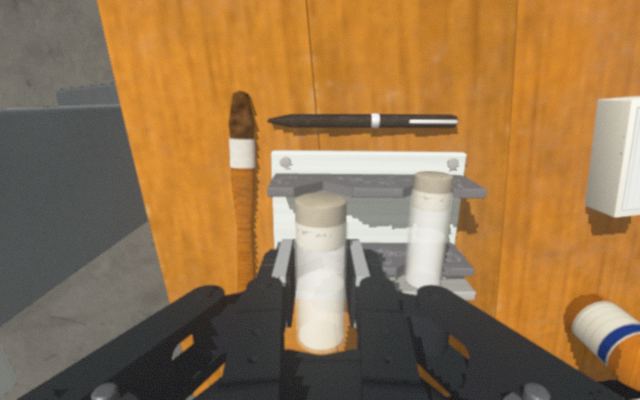

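>>> apply_moves:
  commands:
    - [1.5, 0, 0.05, 0, 0]
    - [1.5, 0, 0, 1.7, 0]
    - [1.5, 0, 0, 1.7, 0]
    - [1.5, 0, 0, 1.0, 0]
    - [1.5, 0, 0, 0.4, 0]
    - [1.5, 0, 0, 0, 0]
    - [1.5, 0, 0, 0, 0]

```text
time_s: 23.47
eef_pos: [483.7, 20.3, 53.3]
ee_rot: [0.0, 0.737, 0.676, 0.0]
force: [-0.1, -0.4, -0.3]
grip_width: 0.263
```

```bash
python3 look.py q2;python3 -c "
from h import *
im=cv2.imread('pics/q2.png')[:,:,::-1]
crop(im,220,500,150,370,2.6,'pics/q2c.png')
s=ctrl.sense()['eef_pos'];d=s[:2]-np.array([515.3,-.4]);print(d@[.0872,.9962],d@[.9962,-.0872])"
```

```text
[483.66509557  20.2968695   53.31349335] [1.79887059e-04 7.37269514e-01 6.75598705e-01 1.43720573e-04] [-0.11533574 -0.43201758 -0.30670609] [-2.00688247e-01  4.72891202e-01  1.82893105e+00  2.83113813e-05
  8.39310386e-01 -1.13463791e-01] 23.4667
17.830250378043758 -33.13836275905127
```

View pics/q2c.png

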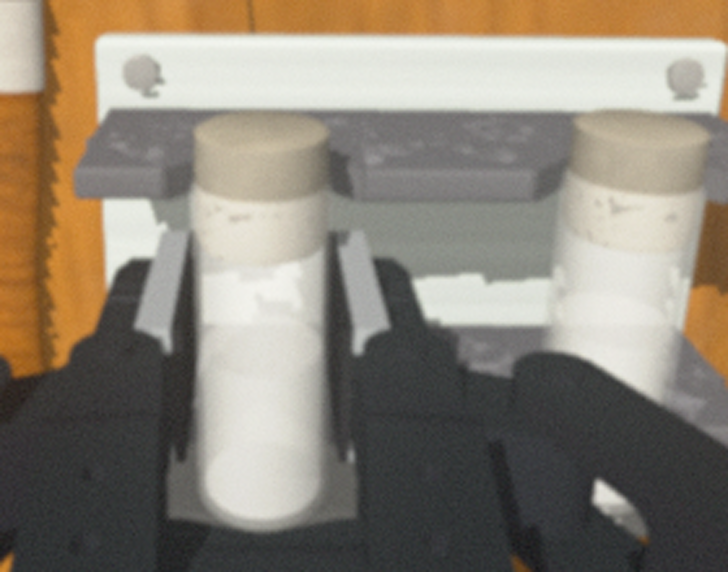

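>>> apply_moves:
  commands:
    - [1.5, 0, 0.01, 0.25, 0]
    - [1.5, 0, 0, 0.2, 0]
    - [1.5, 0, 0, 0.1, 0]
    - [1.5, 0, 0, 0, 0]
    - [1.5, 0, 0, 0, 0]

```text
time_s: 23.93
eef_pos: [483.5, 20.3, 47.4]
ee_rot: [0.0, 0.737, 0.676, 0.0]
force: [0.1, -1.0, -0.0]
grip_width: 0.262
```

>>> apply_moves:
  commands:
    - [1.5, 0, 0, 0.1, 0]
    - [1.5, 0, 0, 0, 0]
    - [1.5, 0, 0, 0, 0]

```text
time_s: 24.18
eef_pos: [483.6, 20.3, 46.4]
ee_rot: [0.0, 0.737, 0.675, 0.0]
force: [-0.4, -0.3, -0.2]
grip_width: 0.261
```

>>> apply_moves:
  commands:
    - [1.5, 0, 0, 0.06, 0]
    - [1.5, 0, 0, 0, 0]
    - [1.5, 0, 0, 0, 0]

```text
time_s: 24.43
eef_pos: [483.7, 20.2, 46.1]
ee_rot: [0.0, 0.737, 0.675, 0.0]
force: [0.6, 0.3, 3.4]
grip_width: 0.26
```

Contact at the expected height, well centred. Feel for the stop now.

>>> apply_moves:
  commands:
    - [1.5, -0.1, 0, 0, 0]
    - [1.5, -0.1, 0, 0, 0]
    - [1.5, 0, 0, 0, 0]

```text
time_s: 24.68
eef_pos: [483.5, 18.3, 46.0]
ee_rot: [0.0, 0.737, 0.675, 0.0]
force: [0.6, 3.2, 5.0]
grip_width: 0.263
```

>>> apply_moves:
  commands:
    - [1.5, -0.1, 0, 0, 0]
    - [1.5, 0, 0, 0, 0]

```text
time_s: 24.85
eef_pos: [483.4, 17.3, 46.0]
ee_rot: [0.0, 0.737, 0.675, 0.0]
force: [1.8, 4.3, 5.3]
grip_width: 0.257
```

>>> apply_moves:
  commands:
    - [1.5, -0.05, 0, 0, 0]
    - [1.5, 0, 0, 0, 0]

```text
time_s: 25.02
eef_pos: [483.4, 17.0, 45.9]
ee_rot: [0.0, 0.737, 0.675, 0.0]
force: [2.4, 6.1, 5.5]
grip_width: 0.263
```

>>> apply_moves:
  commands:
    - [1.5, 0, 0, -0.05, 0]
    - [1.5, 0, 0, 0, 0]

```text
time_s: 25.18
eef_pos: [483.3, 17.0, 46.1]
ee_rot: [0.0, 0.737, 0.676, 0.0]
force: [3.1, 5.3, 0.8]
grip_width: 0.258
```

>>> apply_moves:
  commands:
    - [1.5, 0.02, -0.02, 0, 0]
    - [1.5, 0, 0, 0, 0]
    - [2.5, 0, 0, 0, 0]
    - [3.0, 0, 0, 0, 0]
    - [4.2, 0, 0, 0, 0]
    - [4.2, 0, 0, 0, 0]
    - [4.2, 0, 0, 0, 0]
    - [4.2, 0, 0, 0, 0]

```text
time_s: 25.85
eef_pos: [482.9, 16.9, 46.2]
ee_rot: [-0.0, 0.737, 0.675, -0.0]
force: [0.5, 0.1, -0.0]
grip_width: 0.491
```

>>> apply_moves:
  commands:
    - [4.2, 0, 0, -0.5, 0]
    - [4.2, 0, 0, -1.5, 0]
    - [4.2, 0, 0, -2.5, 0]
    - [4.2, 0, 0, -3.0, 0]
    - [4.2, 0, 0, -2.0, 0]
    - [4.2, 0, 0, 0, 0]
    - [4.2, -1.5, 1.0, 0, 0]
    - [4.2, 0, 0, 0, 0]
    - [4.2, 0, 0, 0, 0]

```text
time_s: 26.6
eef_pos: [491.4, 1.0, 140.9]
ee_rot: [-0.0, 0.738, 0.675, -0.0]
force: [-1.4, 0.7, 1.2]
grip_width: 0.491
```

```bash
python3 look.py v1
```

```text
[491.38193176   1.01356495 140.86770782] [-3.98448592e-04  7.37680074e-01  6.75150266e-01 -2.60681274e-04] [-1.36419687  0.68943733  1.15556473] [-2.36890082e-01  3.49057350e-01  1.73319538e+00  1.46110807e-05
  1.06029213e+00 -1.48437875e-01] 26.6
```

View pics/v1.png

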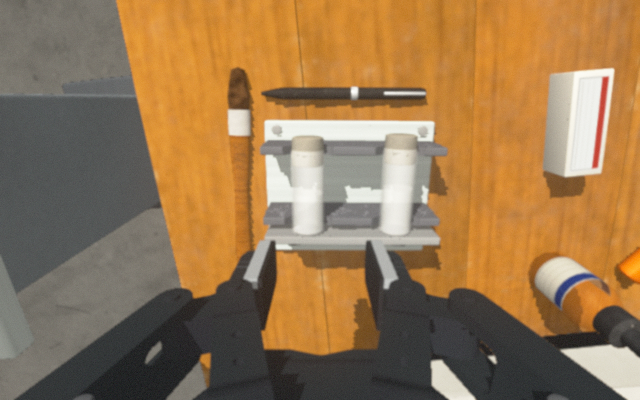

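>>> apply_moves:
  commands:
    - [4.2, -2.5, -0.5, -1.0, 0]
    - [4.2, -2.5, -0.5, -1.0, 0]
    - [4.2, -2.5, -0.5, 0, 0]
    - [4.2, 0, 0, 0, 0]
    - [4.2, 0, 0, 0, 0]
    - [4.2, 0, 0, 0, 0]

```text
time_s: 27.15
eef_pos: [469.9, -71.5, 161.0]
ee_rot: [-0.0, 0.737, 0.676, -0.0]
force: [0.5, -0.2, 0.0]
grip_width: 0.496
```

```bash
python3 look.py v2;python3 -c "
from h import *
im=cv2.imread('pics/v2.png')[:,:,::-1]
crop(im,240,480,30,190,3.3,'pics/v2c.png')"
```

```text
[469.92439332 -71.46104128 160.96068387] [-4.76954640e-04  7.37318304e-01  6.75545325e-01 -7.29921753e-05] [ 0.52129172 -0.16796295  0.00464525] [-3.98237095e-01  2.90033602e-01  1.75616199e+00  2.98757986e-04
  1.09632478e+00 -3.10985713e-01] 27.15
```

View pics/v2c.png

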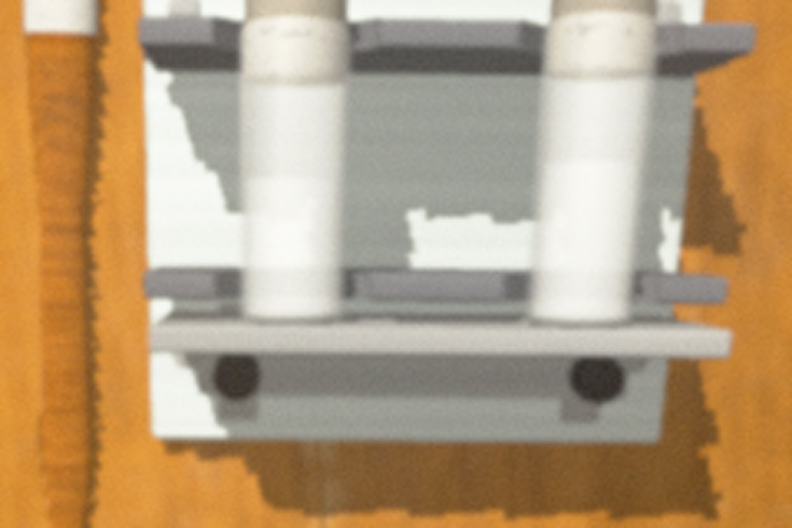

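Run:
```python
from h import *
import pickle
s,i,im=pickle.load(open('v2.pkl','rb'))
crop(im,300,460,112,142,5,'pics/v2d.png')
g=im.mean(2)
for x in (320,327,332,335,350,365,380,395,408,415,422,440): print(x,g[118:142,x].astype(int))
P=proj(i,[[515,-20,57],[515,-21,57]]);print(P)
```

```text
320 [227 230 232 233 233 232 228 212 182 163 173 200 200 199 195 199 195 182
 159 134 124 122 122 120]
327 [234 236 239 239 240 239 231 219 185 166 176 199 203 199 195 194 190 186
 164 135 119 124 122 120]
332 [231 231 233 236 236 233 227 210 176 161 173 195 202 199 197 197 193 185
 165 135 119 118 123 121]
335 [223 222 227 229 228 228 221 198 170 153 167 194 203 199 194 192 190 184
 163 137 119 120 121 123]
350 [141 137 142 150 153 151 140 122 135 162 180 195 200 196 195 198 189 182
 168 137 121 120 119 119]
365 [140 132 127 138 154 150 142 121 112 135 172 189 202 201 198 194 194 188
 171 137 123 119 124 122]
380 [140 136 127 130 146 155 144 121 116 135 163 187 200 200 200 197 194 192
 174 142 121 121 117 121]
395 [106 106 115 130 147 151 145 121 110 135 165 187 199 203 201 199 195 195
 176 150 122 119 123 122]
408 [227 230 234 234 236 237 234 225 203 172 165 181 205 206 200 194 194 193
 175 149 123 119 122 118]
415 [237 238 240 241 242 240 238 232 218 184 160 169 198 206 198 197 195 189
 180 148 107  74  55  48]
422 [229 230 231 233 235 233 229 224 210 177 156 172 198 202 199 201 198 190
 181 148  95  60  51  51]
440 [138 135 128 126 134 147 147 135 120 128 155 178 199 207 200 201 194 192
 182 167 144 144 143 146]
[[376.37271861 124.15035517]
 [376.43158522 125.59002125]]
```

View pics/v2d.png

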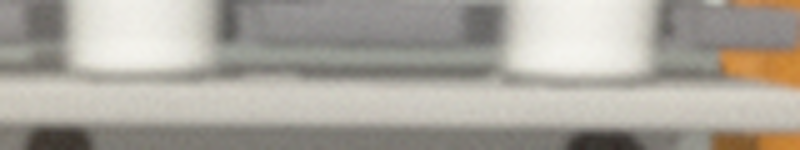

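```bash
python3 -c "
from rig import ctrl
print(ctrl.finish_job())"
```

```text
the job is handed in; nothing more can be done
None
```

I moved both vials from the sloped stand to the cradle and handed the job in at about 27 s. The 70 mm vial should be in the far groove and the 68 mm one in the near groove. I told them apart only by measured lengths of 69.2 and 68.5 mm; either way round is allowed.

- **Levelling:** the moves can't tilt the tool, so I first pressed each vial part-way level with its foot on the bare table. I then opened the fingers slightly so its cap end dropped the last part, roughly 12–17°, and gripped it again level. That drop is the least gentle step of the job.
- **Placing:** each vial was lowered until the grooves carried it, then pushed lightly until the stop pushed back. The peak push was about 4.3 N on the far vial and 6.1 N on the near one, against the 12 N that holds the stop. Only then did I let go.

**Last checks:**
- The last pictures show both vials lying across both rails with their feet at the stop plate. A dark line of about 1 mm shows at each foot. It looks the same at both and I take it to be the glass rim, so any gap should be within 2 mm.
- The pen and brush were not touched. The other bystanders I kept clear of but did not check again at the end.
- I did not measure the stop's position again. That it did not shift rests on the low push forces alone.

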